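# Tip the parts tote and scoop out the clock feet

## Robot

A 6-joint arm with a two-finger parallel gripper is mounted at the origin on the work surface. World frame = base frame: x ahead of the robot, y to its left, z up, the work surface at z = 0. Lengths are in m, angles in rad, forces in N, time in s.
With the tool pointing down it reaches from about 0.375 to 0.75 m from the base axis. Payload 9 kg.
Tool frame: the origin (TCP) lies between the finger pads; the fingertips stand 22 mm ahead of it and the grasp point (between the pads) lies 3 mm ahead of it; z points along the fingers, y is the direction in which the jaws open and shut (so a half turn about z gives the same grasp; the last joint's range is limited). The gripper opens to 85 mm and grips with 20 to 120 N. Pads are 22 mm wide; open, the fingers measure 114 mm over their backs; the gripper's body (76 mm by 85 mm) begins 54 mm behind the grasp point. The pads swing forward as they close: fully open they stand 13 mm farther back than shut.
Start: joints at [0.914, 0.104, 0.097, 1.564, 0, 1.353], TCP at [0.255, 0.543, 0.215] pointing down, gripper open.
Joint ranges: [-2.99, 2.99], [-0.84, 1.86], [-1.1, 1.16], [-1.84, 2.11], [-1.51, 1.56], [-3.14, 3.14]. Speed limits (rad/s): [2.22, 2.22, 2.57, 3.14, 3.14, 3.14].

## Interface

Orientations are given as a unit quaternion [x, y, z, w].
In Python, from station import get_state, snapshot, finish_job gives the robot as it stands. The module is installed in compiled form; this text tells all that it offers.
- The arm moves only by the tool arm_command, never from a script. Its argument "rows" is a list of rows, each an object of numbers: "x", "y", "z": the shift along the tool's x, y, z in m; "roll": the turn about the tool's z in degrees; "hand": the finger opening in m, from 0 to 0.0854. In form: [{"x": .., "y": .., "z": .., "roll": .., "hand": ..}, ...]. A call has exactly 10 rows; each row is the pose to reach, as a shift and turn from the pose commanded when the call began, along the tool's axes at that moment; what a row does not reach only later rows make up. A row lasts 1/10 s, in which the tool goes at most 50 mm and 8.59 degrees, less where a joint would pass 70% of its speed; a pose out of reach is approached as far as the arm can. A call with a gripper value outside its range is refused whole. The fingers move at their own pace and stop on an object; "newtons" is the grip in N (left out, the last holds). Time passes only in rows, so rows that repeat a pose let the fingers close, or fill a call up. It gives the time, the measured TCP pose, the force and the opening at its end, in the units of the state.
- get_state(): the state, without advancing time (a new reading comes with each control period).
- snapshot(name): name is "side" or "top" or "wrist"; returns a dict with "pixels" (400x640x3 uint8, red, green, blue), "fx", "fy", "cx", "cy" (pixels), "R" (3x3) and "t" (3): a world point X has camera coordinates R X + t; the wrist camera has in their place "T_tool_cam" (4x4, takes a point from camera to tool coordinates, whose origin is the TCP and whose axes are the flange's). Camera axes: x right, y down, z forward; pixel columns grow to the right and rows downward; lengths in m; the calibration is good to about 2 mm. A picture is of the moment at which its call begins: read the wrist's pose just before it. There is no depth.
- finish_job(): hands the job in, once; it reports no verdict.
The state is a dict: "time_s": time; "joint_positions": joint angles; "joint_vel": joint speeds; "joint_efforts": joint torques, N m; "position": TCP position; "tool_rot": TCP orientation; "ft_force": force on the tool from outside, world axes, zero at the start; "moment": the same for the moment, N m; "finger_gap": finger opening in m.
Only numpy, scipy, OpenCV 4.12 (cv2) and the standard library are available. Lean on these libraries where they do the work, as an engineer would, in place of code of your own. Each camera call takes 0.05 s, during which the arm holds its last target.

## Task

Press the tab down to tip the tote fully, so that both brass balls roll together into its low corner. Then, with the scoop, take the balls out of that corner and empty them into the wide shallow dish, never touching the balls with the gripper. Finally stand the scoop upright back on the bench, clear of the dish, and let go of it.

Things in the scene. Friction and masses are not known exactly. Their poses are not given: they have to be found in the camera images.
- tote: Square open grey bin, 150 x 150 mm inside, walls 55 mm high, 4 mm thick, pivoted across a diagonal on a fixed stand. Origin: centre of the inner floor's surface, on the pivot axis, 65 mm above the bench. x runs along the floor to the corner that tips down (inside corner at x = 106 mm; its walls run 45 degrees either side of x), y is the pivot axis, z the floor's normal. Level at the start.
- tote_tab (a point): Centre of the top of the press tab (45 mm along x, 44 mm wide) outside the tote's tipping corner, at tote x = 134, y = 0, z = 55 mm; axes as the tote's. Only the bench lies beneath it. About 5 to 8 N down on it turns the tote to a stop at 16 degrees (0.28 rad), where the tab's top is about 80 mm above the bench. A stiff pivot keeps the tote where it is left.
- scoop: Corner scoop standing flat on the bench, 0.15 kg: a steel pan, 66 mm square and 2 mm thick, set as a diamond, with a handle at its rear corner. Origin: centre of the pan's underside; x points to its front point (47 mm away), z up. Its two front edges are open and meet at 90 degrees at the point; its two rear edges carry walls 20 mm high.
- scoop_grip (a point): Middle of the scoop's wooden grip, 22 x 22 mm square (sides along the scoop's x and y), 45 mm tall, on a thin upright rod: at scoop x = -36, y = 0, z = 92 mm; axes as the scoop's.
- dish: Wide, shallow, round aluminium dish, loose, 116 mm across the rim, 28 mm high, wall and floor 4 mm thick. Origin: centre of its underside. (The narrow deep cup, 64 mm across and 85 mm high, is not it.)
- ball0_center (a point): Centre of one brass ball (a clock's foot), 20 mm in diameter, 36 g, at first lying on the tote's floor; rolls freely.
- ball1_center (a point): Centre of the other brass ball, the same.

How it is judged:
By the outcome, as a careful person would: the job done as asked, in the order asked, and still so for the second after the job is handed in, with the robot touching nothing.
It also fails if it takes over 72 s, if anything falls off the work surface, if the arm or the gripper's body presses on something with over 40 N, if the wrist force passes 120 N, or if a joint passes its speed limit or range.

## Working session

There is one attempt and no reset: what is moved stays moved. The work goes in short steps, Python scripts to look and compute and a tool call to move; the robot and the scene stay as the last step left them, time stands still between calls to the robot, and variables do not carry over. Pictures are saved under pics/ and viewed, and the job is handed in when it is done.

Besides the shell and the picture viewer there is one more tool, called after "Call:" as a command line: name --argument value ..., lists and objects as JSON in quotes. arm_command: Moves the arm, as the interface text tells. Its arguments: {"type":"object","properties":{"rows":{"type":"array","items":{"type":"object","properties":{"x":{"type":"number"},"y":{"type":"number"},"z":{"type":"number"},"roll":{"type":"number"},"hand":{"type":"number"}}}},"newtons":{"type":"number"}},"required":["rows"]}

```bash
mkdir -p pics; ls
cat > h.py <<'E'
import numpy as np, cv2, json
from station import get_state, snapshot, finish_job
from scipy.spatial.transform import Rotation as Rn
def snap(name, fn):
    s=get_state(); d=snapshot(name)
    cv2.imwrite('pics/%s.png'%fn, d['pixels'][:,:,::-1])
    c={k:np.array(d[k]).tolist() for k in d if k!='pixels'}
    c['pos']=np.array(s['position']).tolist(); c['rot']=np.array(s['tool_rot']).tolist()
    json.dump(c,open('pics/%s.json'%fn,'w')); return d
def cam(fn):
    c=json.load(open('pics/%s.json'%fn)); K=np.array([[c['fx'],0,c['cx']],[0,c['fy'],c['cy']],[0,0,1]])
    if 'T_tool_cam' in c:
        T=np.array(c['T_tool_cam']); W=np.eye(4); W[:3,:3]=Rn.from_quat(c['rot']).as_matrix(); W[:3,3]=c['pos']
        M=np.linalg.inv(W@T); return K,M[:3,:3],M[:3,3]
    return K,np.array(c['R']),np.array(c['t'])
def proj(fn,X):
    K,R,t=cam(fn); p=(R@np.atleast_2d(X).T).T+t; p=p@K.T; return p[:,:2]/p[:,2:]
def onz(fn,uv,z):
    K,R,t=cam(fn); o=-R.T@t; d=R.T@np.linalg.inv(K)@np.array([uv[0],uv[1],1.]); return o+d*(z-o[2])/d[2]
def crop(fn,x0,y0,x1,y1,out,s):
    im=cv2.imread('pics/%s.png'%fn)[y0:y1,x0:x1]; cv2.imwrite('pics/%s.png'%out,cv2.resize(im,None,fx=s,fy=s,interpolation=cv2.INTER_CUBIC))
E
python3 -c "
from h import *
for n in ['side','top','wrist']: snap(n,n+'0')
print(get_state())
for n in ['side0','top0','wrist0']:
  K,R,t=cam(n); print(n,K[0,0],-R.T@t,R.tolist())
"
```

```text
pics
{'time_s': 0.15, 'joint_positions': array([ 9.14312501e-01,  1.04563574e-01,  9.66628092e-02,  1.56389513e+00,
       -1.51315681e-05,  1.35309515e+00]), 'joint_vel': array([ 7.20239025e-04, -1.54922521e-03,  1.16047305e-03, -1.40148829e-03,
       -1.06998416e-05,  2.21176490e-03]), 'joint_efforts': array([ 4.63039119e-03, -5.57354093e+01,  5.04008389e+01,  1.24964520e-02,
       -2.38058983e-04,  3.32486627e-05]), 'position': array([0.25473472, 0.54294995, 0.21440832]), 'tool_rot': array([ 2.17635546e-01,  9.76029979e-01, -4.55999021e-04, -2.04707126e-04]), 'ft_force': array([ 0.1607263 , -0.06831177, -0.20820692]), 'moment': array([-0.00322735,  0.00349272, -0.02612868]), 'finger_gap': 0.08539720885627533}
side0 438.8041780266425 [0.15647025 0.44417768 0.69979468] [[-0.7368321324831992, -0.6760554063245588, 0.005243674245847878], [-0.5007203302141702, 0.5404903641645091, -0.676128181009732], [0.45426595673732084, -0.5008185837453039, -0.7367653539118642]]
top0 420.72299125707156 [0.35252621 0.04777443 0.8841204 ] [[-0.0785852124299201, -0.9969014315235529, -0.0034496686269267322], [-0.9725121739957947, 0.0774225350990413, -0.21960378523334023], [0.219190409957456, -0.013902765377038958, -0.9755830447981114]]
wrist0 355.8911047662623 [0.19095639 0.57312674 0.37152418] [[0.4250551837680006, 0.9051667033375665, -0.0011532219880573435], [0.8710941974892553, -0.40870821857234285, 0.27230955027683723], [0.24601420660706272, -0.11675115091691642, -0.9622090099905912]]
```

View pics/top0.png

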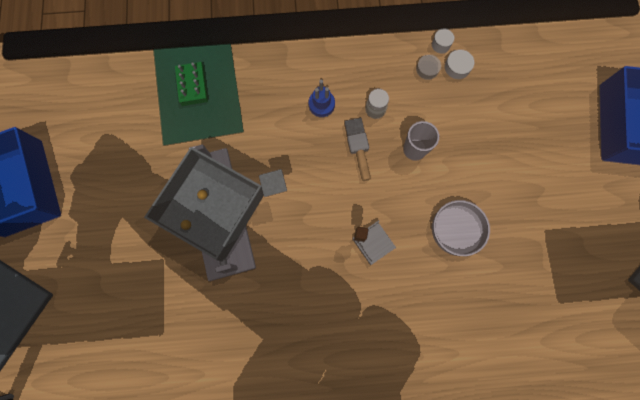

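View pics/side0.png

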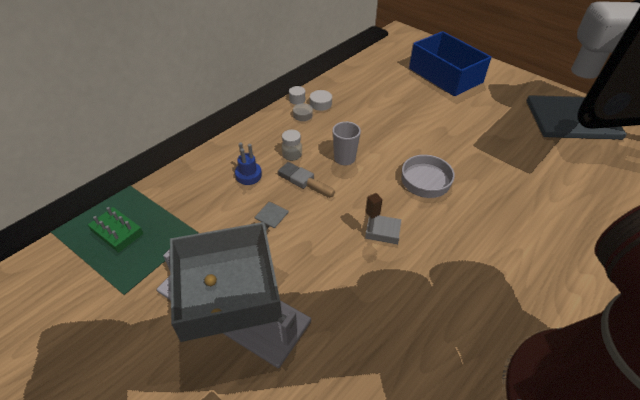

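View pics/wrist0.png

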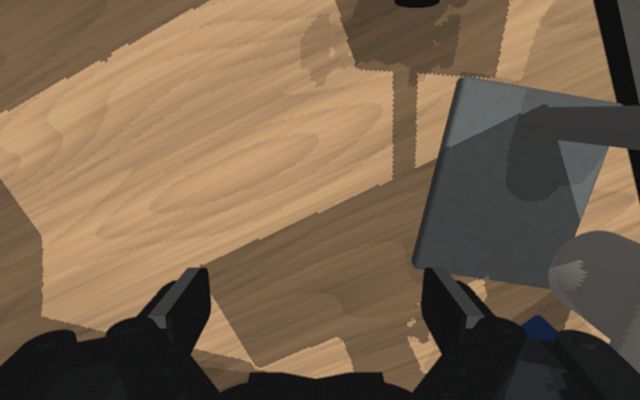

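The top picture shows the tote at about (205,203), its tab at (272,183), the balls at (202,194) and (185,225), the scoop at (374,241) with its grip at (361,233), and the dish at (461,228). I'll enlarge these areas.

```bash
python3 -c "
from h import *
crop('top0',140,140,300,285,'c1',5)
crop('top0',340,190,500,270,'c2',5)
crop('side0',345,150,465,250,'c3',6)
crop('side0',150,190,315,370,'c4',3.3)
"
```

```text
(no output)
```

View pics/c1.png

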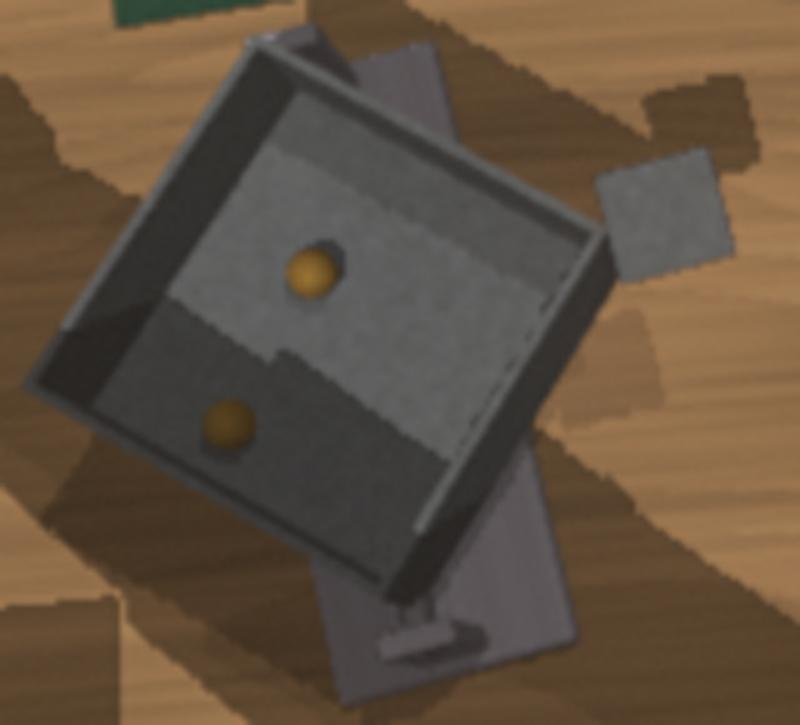

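View pics/c2.png

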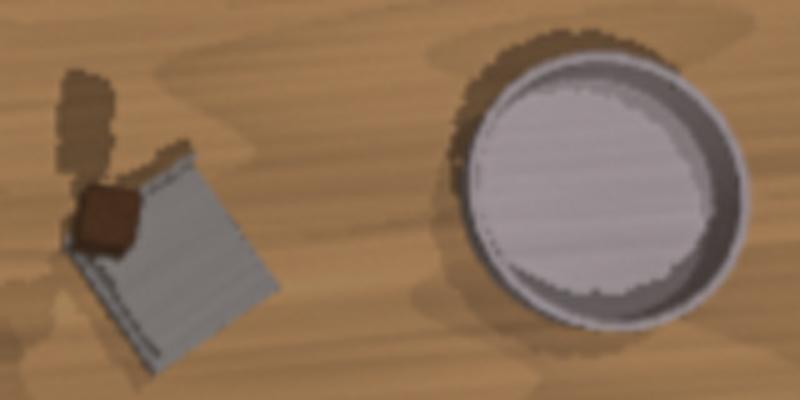

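View pics/c3.png

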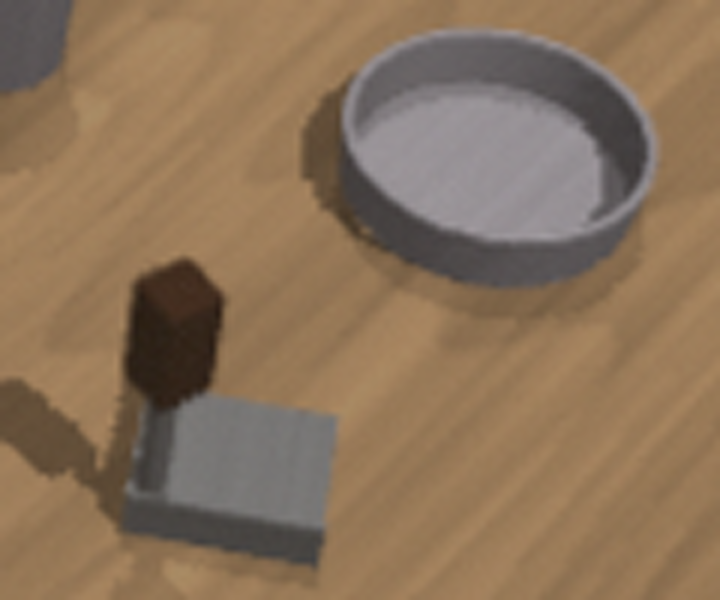

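View pics/c4.png

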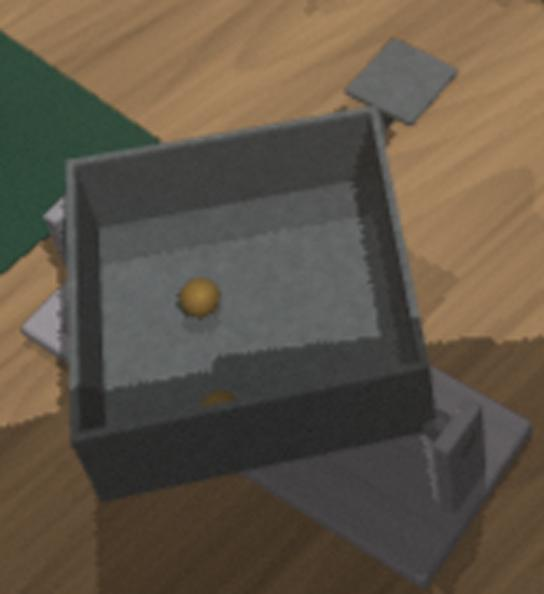

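```bash
cat > fit.py <<'E'
from h import *
from scipy.optimize import least_squares
def fit(obs,x0):
    # obs: (cam, local pt, uv)
    def r(p,full=True):
        c,s=np.cos(p[2]),np.sin(p[2]); o=[]
        for n,L,uv in obs:
            X=[p[0]+c*L[0]-s*L[1],p[1]+s*L[0]+c*L[1],L[2]]
            o.append(proj(n,X)[0]-uv)
        return np.array(o).ravel()
    q=least_squares(r,x0,loss='soft_l1'); return q.x,r(q.x).reshape(-1,2).round(1).tolist()
T=lambda u,v:np.array([140+u/5,140+v/5]); S4=lambda u,v:np.array([150+u/3.3,190+v/3.3])
T2=lambda u,v:np.array([340+u/5,190+v/5]); S3=lambda u,v:np.array([345+u/6,150+v/6])
if __name__=='__main__':
    D=(0.075+.004)*2**.5; z=.12
    tab=[(.1115,.022),(.1565,.022),(.1565,-.022),(.1115,-.022)]
    obs=[('top0',(-D,0,z),T(28,383)),('top0',(0,D,z),T(262,36)),('top0',(D,0,z),T(610,232)),('top0',(0,-D,z),T(388,598))]
    obs+=[('top0',(a,b,z),T(*uv)) for (a,b),uv in zip(tab,[(597,180),(708,148),(735,255),(622,283)])]
    obs+=[('side0',(a,b,z),S4(*uv)) for (a,b),uv in zip(tab[:3],[(395,38),(457,72),(408,124)][:0])]
    obs+=[('side0',(0,D,z),S4(66,160)),('side0',(D,0,z),S4(382,110)),('side0',(0,-D,z),S4(432,368))] if 0 else []
    c=onz('top0',T(318,310),z); print(c)
    p,r=fit(obs,[c[0],c[1],-1.4]); print('tote',p,r)
    R=Rn.from_euler('z',p[2]).as_matrix()
    for nm,uv in [('b0',T(312,273)),('b1',T(229,424))]:
        X=onz('top0',uv,.075); print(nm,X,R.T@(X-[p[0],p[1],0]))
    print('side tote corners', [(proj('side0',R@np.array(L)+[p[0],p[1],0])[0]-[150,190])*3.3 for L in [(-D,0,z),(0,D,z),(D,0,z),(0,-D,z),(.1115,.022,z),(.1565,.022,z),(.1565,-.022,z)]])
    h=.0467
    obs=[('top0',(h,0,.002),T2(281,288)),('top0',(0,h,.022),T2(190,153)),('top0',(0,-h,.022),T2(155,374)),('top0',(-h,0,.022),T2(64,238)),
     ('side0',(h,0,.002),S3(337,415)) if 0 else ('side0',(0,h,.022),S3(326,526))]
    obs=obs[:4]
    p,r=fit(obs,[.33,-.05,-1.9]); print('scoop',p,r)
    R=Rn.from_euler('z',p[2]).as_matrix()
    w=lambda L:R@np.array(L)+[p[0],p[1],0]
    print('side scoop',[(L,((proj('side0',w(L))[0]-[345,150])*6).round()) for L in [(h,0,.002),(0,h,.022),(0,-h,.022),(-h,0,.022),(-.036,0,.1145),(-.025,.011,.1145),(-.025,-.011,.1145)]])
    print('top grip',(proj('top0',[w((-.036+a,b,.1145)) for a,b in [(.011,.011),(.011,-.011),(-.011,-.011),(-.011,.011)]])-[340,190])*5, 'grip',w((-.036,0,.092)))
    for f,uvs in (('top0',[T2(463,190),T2(750,190),T2(605,50),T2(610,332)]),('side0',[S3(342,130),S3(658,160),S3(490,28),S3(510,242)])):
        print('dish',f,np.mean([onz(f,u,.028) for u in uvs],0))
    print(onz('top0',(423,130),.085))
E
python3 fit.py
```

```text
[0.52875143 0.2565347  0.12      ]
tote [ 0.52948981  0.25628205 -1.38249058] [[-1.3, 0.7], [-0.6, -0.7], [0.2, -0.3], [-1.2, 0.6], [-0.0, -0.8], [1.0, -0.5], [1.3, 0.0], [0.5, 0.6]]
b0 [0.55426299 0.27093792 0.075     ] [-0.00975938  0.02707876  0.075     ]
b1 [0.49655359 0.30410756 0.075     ] [-0.05314558 -0.02340131  0.075     ]
side tote corners [array([ 72.3155345 , 436.61967753]), array([ 69.4290073 , 154.58033482]), array([380.51512895, 100.50188856]), array([432.88753814, 363.05789655]), array([346.54428376,  83.80014474]), array([396.94261937,  30.60582536]), array([463.79719394,  62.69879092])]
scoop [ 0.43913228 -0.06535574 -1.84235389] [[-0.4, -0.0], [0.6, -0.5], [0.1, 0.1], [-0.3, 0.3]]
side scoop [((0.0467, 0, 0.002), array([339., 411.])), ((0, 0.0467, 0.022), array([155., 339.])), ((0, -0.0467, 0.022), array([327., 522.])), ((-0.0467, 0, 0.022), array([126., 485.])), ((-0.036, 0, 0.1145), array([180., 281.])), ((-0.025, 0.011, 0.1145), array([187., 245.])), ((-0.025, -0.011, 0.1145), array([231., 289.]))]
top grip [[142.62514264 191.2652914 ]
 [132.54240453 249.82479725]
 [ 73.35242381 238.35613452]
 [ 83.78283185 179.94189346]] grip [ 0.44878864 -0.03067499  0.092     ]
dish top0 [ 0.45382417 -0.24412903  0.028     ]
dish side0 [ 0.44961609 -0.23828812  0.028     ]
[ 0.65020079 -0.17769136  0.085     ]
```

```bash
cat > mv.py <<'E'
from h import *
def sh(X,ang=None,s=None):
    s=s or get_state(); R=Rn.from_quat(s['tool_rot']).as_matrix(); d=R.T@(np.array(X)-s['position'])
    a=np.degrees(np.arctan2(R[1,1],R[0,1])); r=0 if ang is None else -((ang-a+180)%360-180)
    print('shift',(d*1000).round(1),'mm roll',round(r,1),'| t',round(s['time_s'],2),'pos',np.round(s['position'],4),'ya',round(a,1),'F',np.round(s['ft_force'],1),'gap',round(s['finger_gap'],4),'tilt',np.round(R[:2,2],4))
P0=np.array([.5295,.2563]); th=-1.3825
def tote(x,y,z): 
    return np.array([P0[0]+x*np.cos(th)-y*np.sin(th),P0[1]+x*np.sin(th)+y*np.cos(th),z])
E
python3 -c "
from mv import *
sh(tote(.136,0,.165),-15.5)"
```

```text
shift [-450.3 -252.8   49.6] mm roll 80.4 | t 0.15 pos [0.2547 0.5429 0.2144] ya 64.9 F [ 0.2 -0.1 -0.2] gap 0.0854 tilt [-0.0006 -0.0008]
```

Call:
arm_command --rows '[{"x": -0.04, "y": -0.022, "z": 0, "roll": 8, "hand": 0}, {"x": -0.08, "y": -0.045, "z": 0, "roll": 16, "hand": 0}, {"x": -0.12, "y": -0.067, "z": 0, "roll": 24, "hand": 0}, {"x": -0.16, "y": -0.09, "z": 0, "roll": 32, "hand": 0}, {"x": -0.2, "y": -0.112, "z": 0, "roll": 40, "hand": 0}, {"x": -0.24, "y": -0.135, "z": 0, "roll": 48, "hand": 0}, {"x": -0.28, "y": -0.157, "z": 0, "roll": 56, "hand": 0}, {"x": -0.32, "y": -0.18, "z": 0, "roll": 64, "hand": 0}, {"x": -0.36, "y": -0.202, "z": 0.01, "roll": 72, "hand": 0}, {"x": -0.4, "y": -0.225, "z": 0.02, "roll": 80, "hand": 0}]'

```text
time_s: 1.15
position: [0.5224, 0.1679, 0.1949]
tool_rot: [0.796, 0.605, 0.0, 0.0]
ft_force: [1.2, 1.6, -1.0]
finger_gap: 0.0
```

```bash
python3 -c "
from mv import *
sh(tote(.136,0,.145),-15.5)"
```

```text
shift [-34.9  43.4  49.9] mm roll 0.0 | t 1.15 pos [0.5224 0.1679 0.1949] ya -15.5 F [ 1.2  1.6 -1. ] gap 0.0 tilt [0.0008 0.0003]
```

Call:
arm_command --rows '[{"x": -0.02, "y": 0.025, "z": 0.02, "hand": 0}, {"x": -0.035, "y": 0.043, "z": 0.04, "hand": 0}, {"x": -0.035, "y": 0.043, "z": 0.05, "hand": 0}, {"x": -0.035, "y": 0.043, "z": 0.054, "hand": 0}, {"x": -0.036, "y": 0.044, "z": 0.06, "hand": 0}, {"x": -0.037, "y": 0.044, "z": 0.066, "hand": 0}, {"x": -0.039, "y": 0.045, "z": 0.072, "hand": 0}, {"x": -0.04, "y": 0.046, "z": 0.078, "hand": 0}, {"x": -0.042, "y": 0.046, "z": 0.084, "hand": 0}, {"x": -0.043, "y": 0.047, "z": 0.09, "hand": 0}]'

```text
invalid input
```

```bash
python3 -c "
from mv import *
sh(tote(.136,0,.145),-15.5)
snap('top','top1');snap('side','side1');crop('top1',120,120,320,290,'c1',4)"
```

```text
shift [-34.9  43.4  49.9] mm roll 0.0 | t 1.15 pos [0.5224 0.1679 0.1949] ya -15.5 F [ 1.2  1.6 -1. ] gap 0.0 tilt [0.0008 0.0003]
```

View pics/c1.png

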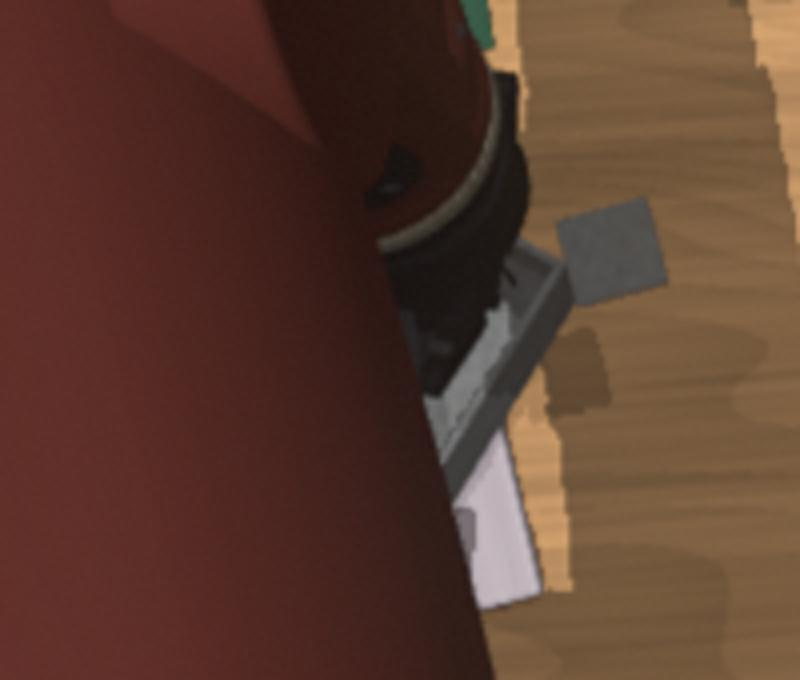

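View pics/side1.png

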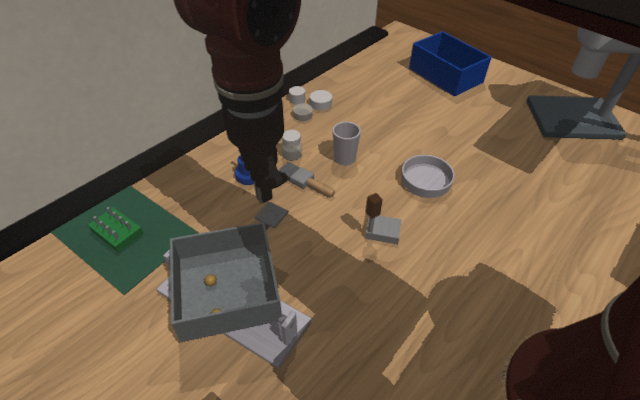

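The call was refused, probably because `roll` was missing. The pictures show the tote still level, with the fingers above the tab at about (268,200) in the side view.

Call:
arm_command --rows '[{"x": -0.02, "y": 0.025, "z": 0.02, "roll": 0, "hand": 0}, {"x": -0.035, "y": 0.043, "z": 0.04, "roll": 0, "hand": 0}, {"x": -0.035, "y": 0.043, "z": 0.05, "roll": 0, "hand": 0}, {"x": -0.035, "y": 0.043, "z": 0.054, "roll": 0, "hand": 0}, {"x": -0.036, "y": 0.044, "z": 0.06, "roll": 0, "hand": 0}, {"x": -0.037, "y": 0.044, "z": 0.066, "roll": 0, "hand": 0}, {"x": -0.039, "y": 0.045, "z": 0.072, "roll": 0, "hand": 0}, {"x": -0.04, "y": 0.046, "z": 0.078, "roll": 0, "hand": 0}, {"x": -0.042, "y": 0.046, "z": 0.084, "roll": 0, "hand": 0}, {"x": -0.043, "y": 0.047, "z": 0.09, "roll": 0, "hand": 0}]'

```text
time_s: 2.25
position: [0.5555, 0.1157, 0.1046]
tool_rot: [0.794, 0.608, 0.0, -0.0]
ft_force: [-0.0, 0.5, 0.2]
finger_gap: -0.0001
```

```bash
python3 -c "
from mv import *
sh(tote(.136,0,.145),-15.5)
snap('side','side2')"
```

```text
shift [  6.7  -2.4 -40.4] mm roll 0.4 | t 2.25 pos [0.5555 0.1157 0.1046] ya -15.1 F [-0.   0.5  0.2] gap -0.0001 tilt [0.     0.0001]
```

View pics/side2.png

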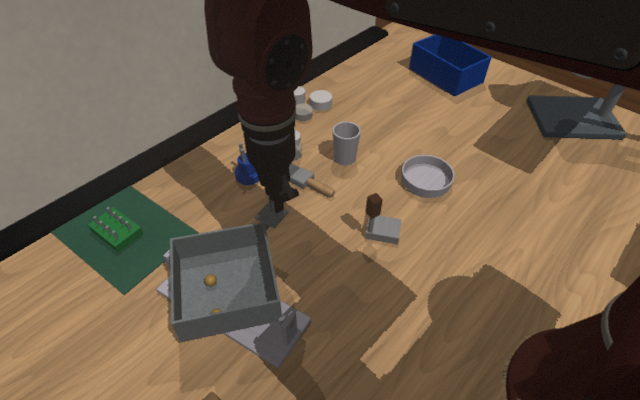

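```bash
python3 -c "
from mv import *
s=get_state();p=s['position']
for n in ['side2','top1']: print(n,proj(n,[p,p-[0,0,.022]]), [proj(n,tote(a,b,.12))[0].round() for a,b in [(.1115,.022),(.1565,.022),(.1565,-.022),(.1115,-.022)]])
snap('top','top2');snap('wrist','wrist2')
crop('side2',220,150,340,250,'c1',6)"
```

```text
side2 [[276.98882339 215.10786575]
 [277.77165958 222.9636602 ]] [array([255., 215.]), array([270., 199.]), array([291., 209.]), array([276., 226.])]
top1 [[279.52885118 184.43433874]
 [280.66330446 187.17411558]] [array([259., 175.]), array([283., 169.]), array([288., 191.]), array([265., 197.])]
```

View pics/c1.png

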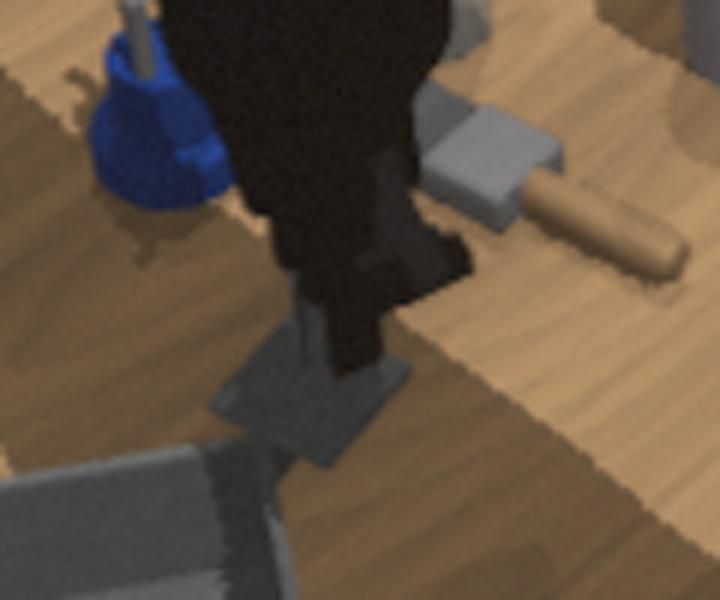

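View pics/wrist2.png

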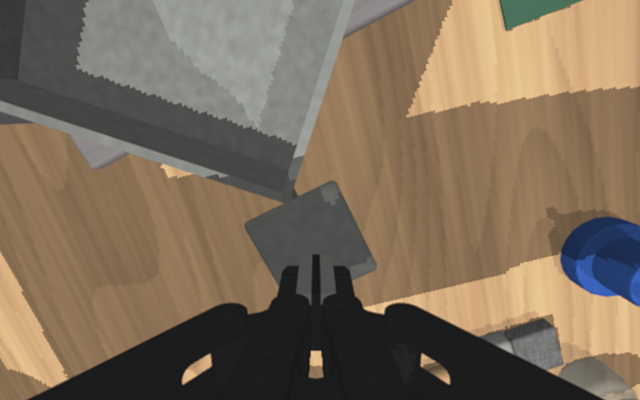

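View pics/top2.png

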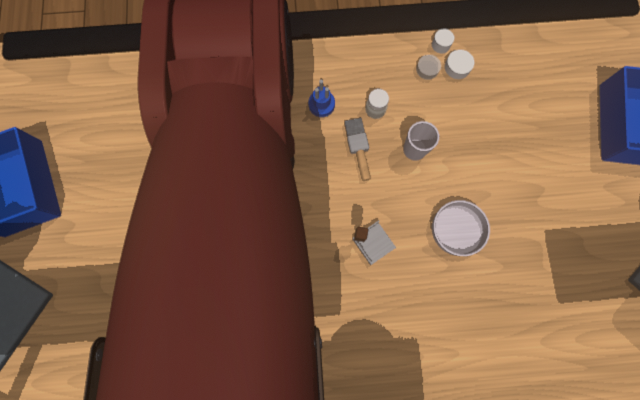

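```bash
python3 -c "
from mv import *
a=.28
def tip(x,y,z,a): return tote(x*np.cos(a)+z*np.sin(a),y,.065+z*np.cos(a)-x*np.sin(a))
for a in (0,.14,.28):
  print(a,[proj('side0',tip(x,y,.055,a))[0].round(1) for x,y in [(.1115,.022),(.1565,.022),(.1565,-.022),(.1115,-.022),(.112,0),(0,.112),(0,-.112),(-.112,0)]])
crop('side2',150,190,315,370,'c4',3.3)
crop('wrist2',150,0,450,300,'c5',2)
print(proj('wrist2',[tip(x,y,.055,0) for x,y in [(.1115,.022),(.1565,.022),(.1565,-.022),(.1115,-.022)]]))
print(proj('wrist2',[tip(x,y,.055,.28) for x,y in [(.1115,.022),(.1565,.022),(.1565,-.022),(.1115,-.022)]]))
"
```

```text
0 [array([255. , 215.4]), array([270.3, 199.3]), array([290.5, 209. ]), array([275.6, 225.8]), array([265.4, 220.4]), array([170.9, 236.8]), array([281.3, 300.1]), array([171.8, 322.5])]
0.14 [array([258.2, 218.9]), array([273.2, 205.4]), array([293., 215.]), array([278.5, 229.2]), array([268.4, 223.8]), array([174.3, 233.9]), array([284.3, 296.4]), array([173.6, 312.6])]
0.28 [array([260.5, 223.4]), array([275. , 212.6]), array([294.3, 222.1]), array([280.5, 233.6]), array([270.6, 228.3]), array([177.7, 231.5]), array([287.2, 293.2]), array([176.8, 301.9])]
[[336.21818312 189.05283952]
 [379.86883929 279.7287511 ]
 [290.14785365 318.51676804]
 [241.4285691  233.8794482 ]]
[[341.73652269 194.04484511]
 [372.28526534 256.06037088]
 [302.69355479 286.83178143]
 [264.49036338 230.35792425]]
```

View pics/c4.png

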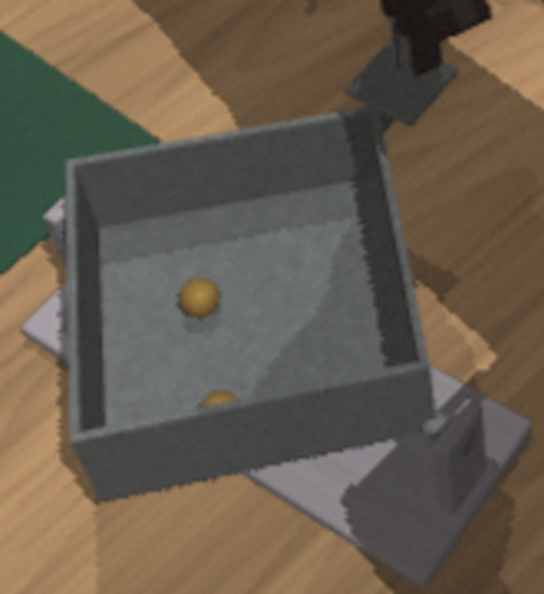

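```bash
python3 -c "
from mv import *
sh(tote(.136,0,.145),-15.5)
s=get_state(); print(s['joint_positions'],s['joint_vel'].round(3))
snap('side','side3')
crop('side3',150,140,330,320,'c1',4)"
```

```text
shift [  6.7  -2.2 -40.4] mm roll 0.3 | t 2.4 pos [0.5554 0.1157 0.1046] ya -15.2 F [-0.6  0.4 -0.6] gap -0.0004 tilt [-0.0006  0.0001]
[-2.51529996e-02  1.38934495e-02 -1.96479148e-01  1.36098956e+00
  7.52925040e-05  1.81008049e+00] [ 0.002 -0.005  0.011  0.005 -0.001  0.002]
```

View pics/c1.png

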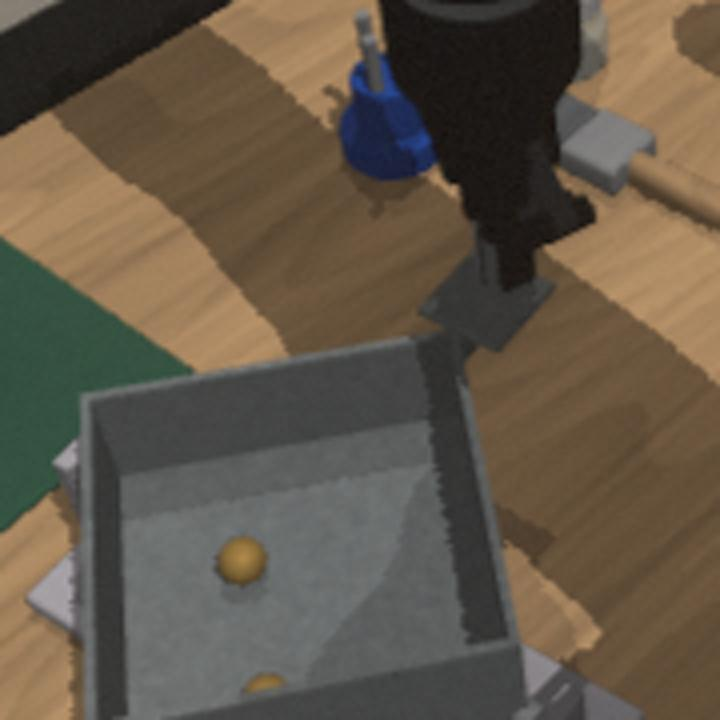

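```bash
python3 -c "
from mv import *
crop('wrist2',200,150,440,330,'c5',3.3)
K,R,t=cam('wrist2'); s=get_state(); p=s['position']
Rw=Rn.from_quat(s['tool_rot']).as_matrix()
for L in [(0,0,0),(0,0,.022),(0,.011,.022),(0,-.011,.022),(.011,0,.022),(-.011,0,.022)]: print(L,proj('wrist2',p+Rw@np.array(L))[0].round(), proj('side3',p+Rw@np.array(L))[0].round())
c=json.load(open('pics/wrist2.json')); print(np.round(c['T_tool_cam'],4))
"
```

```text
(0, 0, 0) [319. 261.] [277. 215.]
(0, 0, 0.022) [319. 244.] [278. 223.]
(0, 0.011, 0.022) [339. 244.] [275. 219.]
(0, -0.011, 0.022) [298. 244.] [280. 227.]
(0.011, 0, 0.022) [319. 225.] [272. 225.]
(-0.011, 0, 0.022) [319. 263.] [283. 220.]
[[-3.000e-04 -9.623e-01 -2.722e-01  6.930e-02]
 [ 1.000e+00 -4.000e-04  4.000e-04 -1.600e-03]
 [-5.000e-04 -2.722e-01  9.623e-01 -1.572e-01]
 [ 0.000e+00  0.000e+00  0.000e+00  1.000e+00]]
```

View pics/c5.png

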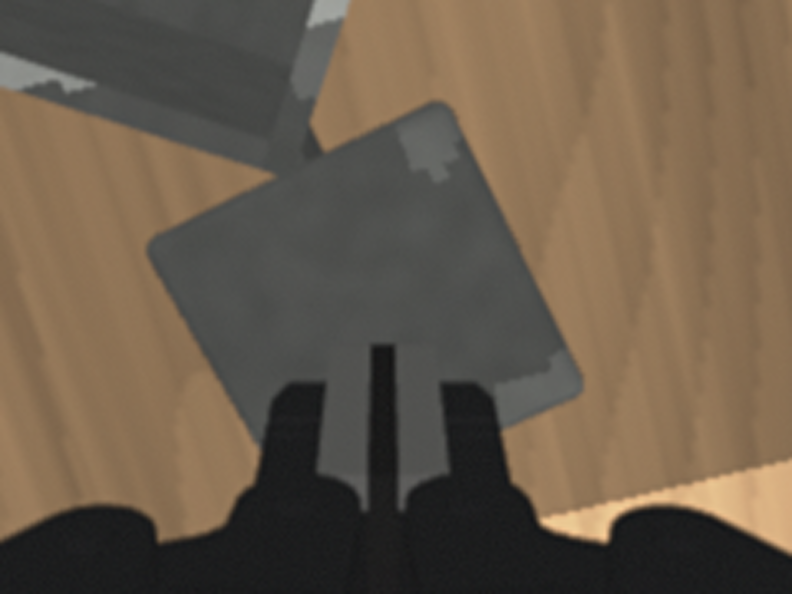

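The pictures show the closed fingertips just at the tab's top (wrist (316,254), side (278,212)). That puts them about 35 mm shorter than the stated tool data, so I'll trust the images and forces and keep descending in small steps.

Call:
arm_command --rows '[{"x": 0, "y": 0, "z": 0.003, "roll": 0, "hand": 0}, {"x": 0, "y": 0, "z": 0.006, "roll": 0, "hand": 0}, {"x": 0, "y": 0, "z": 0.009, "roll": 0, "hand": 0}, {"x": 0, "y": 0, "z": 0.012, "roll": 0, "hand": 0}, {"x": 0, "y": 0, "z": 0.015, "roll": 0, "hand": 0}, {"x": 0, "y": 0, "z": 0.018, "roll": 0, "hand": 0}, {"x": 0, "y": 0, "z": 0.021, "roll": 0, "hand": 0}, {"x": 0, "y": 0, "z": 0.024, "roll": 0, "hand": 0}, {"x": 0, "y": 0, "z": 0.027, "roll": 0, "hand": 0}, {"x": 0, "y": 0, "z": 0.03, "roll": 0, "hand": 0}]'

```text
time_s: 3.45
position: [0.557, 0.1147, 0.0761]
tool_rot: [0.794, 0.607, 0.001, 0.002]
ft_force: [1.5, -4.9, 5.2]
finger_gap: 0.0002
```

```bash
python3 -c "
from mv import *
sh(tote(.136,0,.145),-15.5)
snap('side','side4')
crop('side4',150,140,330,320,'c1',4)"
```

```text
shift [  7.1  -3.8 -68.9] mm roll 0.3 | t 3.45 pos [0.557  0.1147 0.0761] ya -15.2 F [ 1.5 -4.9  5.2] gap 0.0002 tilt [ 0.003 -0.002]
```

View pics/c1.png

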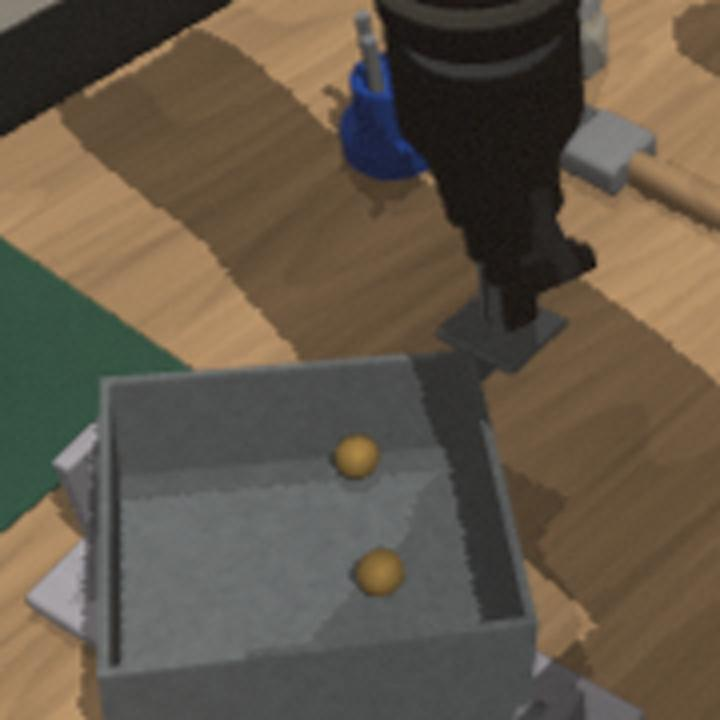

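The tote is tipping and the balls are rolling toward the tab corner, at crop positions (356,456) and (380,572). I'll keep pressing to the stop.

Call:
arm_command --rows '[{"x": -0.001, "y": 0.001, "z": 0.003, "roll": 0, "hand": 0}, {"x": -0.002, "y": 0.001, "z": 0.006, "roll": 0, "hand": 0}, {"x": -0.003, "y": 0.001, "z": 0.008, "roll": 0, "hand": 0}, {"x": -0.003, "y": 0.002, "z": 0.01, "roll": 0, "hand": 0}, {"x": -0.004, "y": 0.002, "z": 0.011, "roll": 0, "hand": 0}, {"x": -0.004, "y": 0.002, "z": 0.012, "roll": 0, "hand": 0}, {"x": -0.004, "y": 0.002, "z": 0.013, "roll": 0, "hand": 0}, {"x": -0.004, "y": 0.002, "z": 0.014, "roll": 0, "hand": 0}, {"x": -0.004, "y": 0.002, "z": 0.014, "roll": 0, "hand": 0}, {"x": -0.004, "y": 0.002, "z": 0.014, "roll": 0, "hand": 0}]'

```text
time_s: 4.5
position: [0.5571, 0.1125, 0.0646]
tool_rot: [0.794, 0.608, 0.001, 0.0]
ft_force: [-10.8, 2.6, 31.7]
finger_gap: -0.0003
```

```bash
python3 -c "
from mv import *
sh(tote(-.109,0,.145),-15.5)
snap('side','side5')
crop('side5',150,140,330,320,'c1',4)"
```

```text
shift [ 230.  -111.4  -80.1] mm roll 0.4 | t 4.5 pos [0.5571 0.1125 0.0646] ya -15.1 F [-10.8   2.6  31.7] gap -0.0003 tilt [0.0023 0.0016]
```

View pics/c1.png

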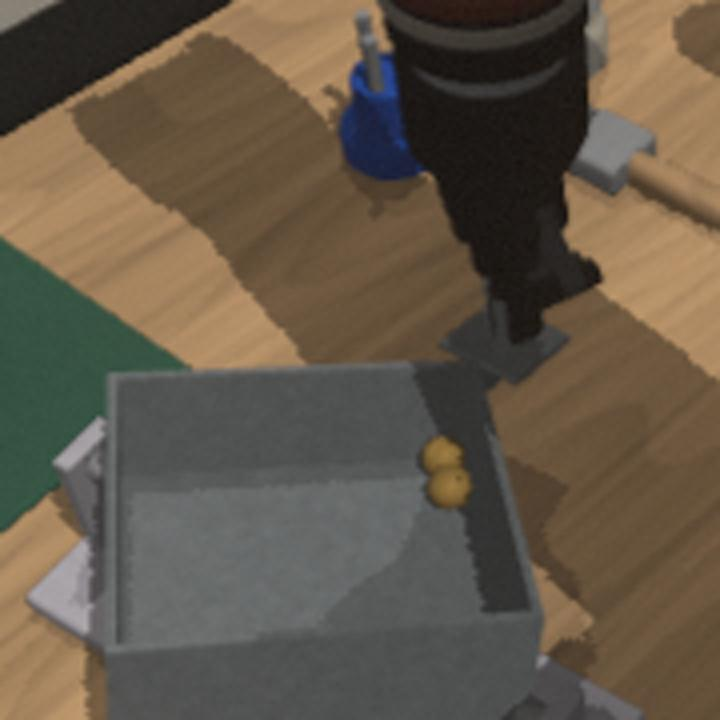

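The force reads 32 N, so the tote is at its stop. Both brass balls lie together in the tab corner, at crop positions (442,455) and (449,487).

The tool can't tilt, so a level pan can't lie on a 16° floor. I'll gently bring the tote back close to level, which leaves the balls in that corner, and then scoop.

Call:
arm_command --rows '[{"x": 0, "y": 0, "z": -0.05, "roll": 0, "hand": 0}, {"x": 0.01, "y": -0.005, "z": -0.095, "roll": 0, "hand": 0}, {"x": 0.045, "y": -0.02, "z": -0.115, "roll": 0, "hand": 0}, {"x": 0.085, "y": -0.04, "z": -0.115, "roll": 0, "hand": 0}, {"x": 0.13, "y": -0.06, "z": -0.115, "roll": 0, "hand": 0}, {"x": 0.175, "y": -0.082, "z": -0.115, "roll": 0, "hand": 0}, {"x": 0.21, "y": -0.1, "z": -0.115, "roll": 0, "hand": 0}, {"x": 0.222, "y": -0.107, "z": -0.105, "roll": 0, "hand": 0}, {"x": 0.222, "y": -0.107, "z": -0.085, "roll": 0, "hand": 0}, {"x": 0.222, "y": -0.107, "z": -0.075, "roll": 0, "hand": 0}]'

```text
time_s: 5.55
position: [0.5098, 0.3533, 0.1332]
tool_rot: [0.794, 0.608, -0.002, -0.0]
ft_force: [-0.6, -0.6, -0.9]
finger_gap: 0.0
```

```bash
python3 -c "
from mv import *
sh(tote(-.1,0,.106),-15.5)
snap('side','side6')
crop('side6',120,140,320,340,'c1',3)"
```

```text
shift [ 1.5  0.7 27.1] mm roll 0.4 | t 5.55 pos [0.5098 0.3533 0.1332] ya -15.1 F [-0.6 -0.6 -0.9] gap 0.0 tilt [-0.0033 -0.0015]
```

View pics/c1.png

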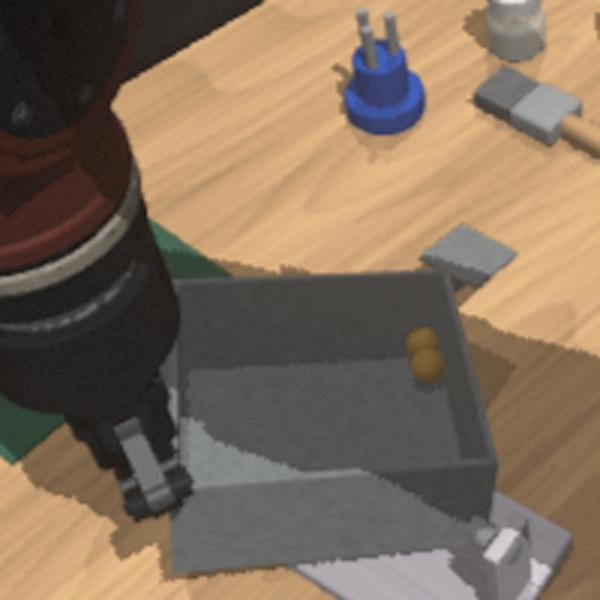

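Call:
arm_command --rows '[{"x": -0.003, "y": 0.003, "z": 0.0, "roll": 0, "hand": 0}, {"x": -0.003, "y": 0.003, "z": 0.003, "roll": 0, "hand": 0}, {"x": -0.003, "y": 0.003, "z": 0.006, "roll": 0, "hand": 0}, {"x": -0.003, "y": 0.003, "z": 0.009, "roll": 0, "hand": 0}, {"x": -0.003, "y": 0.003, "z": 0.012, "roll": 0, "hand": 0}, {"x": -0.003, "y": 0.003, "z": 0.015, "roll": 0, "hand": 0}, {"x": -0.003, "y": 0.003, "z": 0.017, "roll": 0, "hand": 0}, {"x": -0.003, "y": 0.003, "z": 0.019, "roll": 0, "hand": 0}, {"x": -0.003, "y": 0.003, "z": 0.02, "roll": 0, "hand": 0}, {"x": -0.003, "y": 0.003, "z": 0.021, "roll": 0, "hand": 0}]'

```text
time_s: 6.6
position: [0.5147, 0.3529, 0.1189]
tool_rot: [0.794, 0.608, 0.004, -0.001]
ft_force: [-3.2, 11.3, 14.9]
finger_gap: 0.0001
```

```bash
cat > tilt.py <<'E'
import sys
from mv import *
from scipy.optimize import least_squares
# fit tilt from side corner pixels relative to side0 baseline residuals
def tip(x,y,z,a): return tote(x*np.cos(a)+z*np.sin(a),y,.065+z*np.cos(a)-x*np.sin(a))
E
python3 -c "
from mv import *
sh(tote(-.1,0,.106),-15.5)
snap('side','side7')
crop('side7',120,160,320,340,'c1',4)"
```

```text
shift [ 0.4 -4.2 12.9] mm roll 0.4 | t 6.6 pos [0.5147 0.3529 0.1189] ya -15.1 F [-3.2 11.3 14.9] gap 0.0001 tilt [0.0048 0.0069]
```

View pics/c1.png

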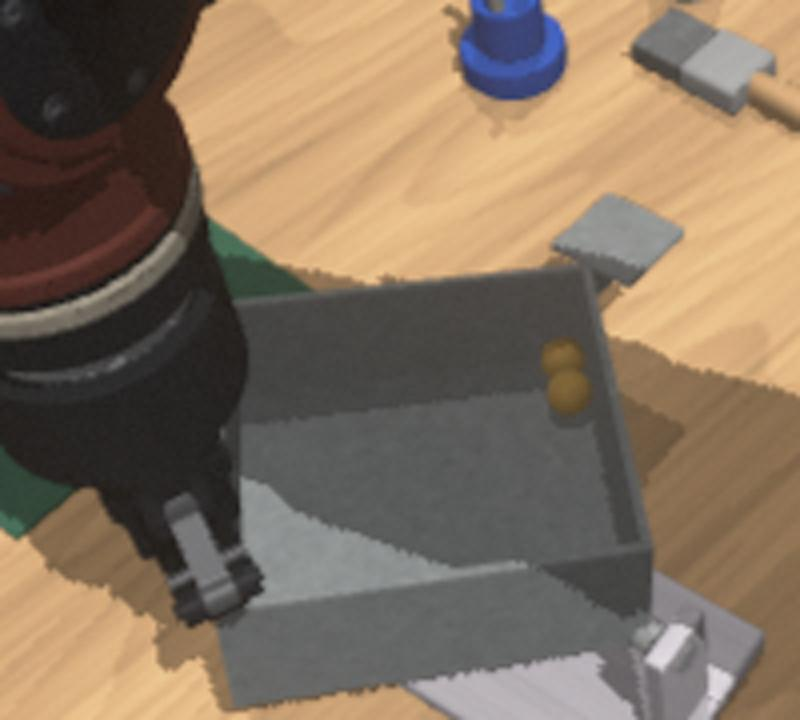

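Call:
arm_command --rows '[{"x": 0, "y": 0, "z": 0.001, "roll": 0, "hand": 0}, {"x": 0, "y": 0, "z": 0.002, "roll": 0, "hand": 0}, {"x": 0, "y": 0, "z": 0.003, "roll": 0, "hand": 0}, {"x": 0, "y": 0, "z": 0.004, "roll": 0, "hand": 0}, {"x": 0, "y": 0, "z": 0.005, "roll": 0, "hand": 0}, {"x": 0, "y": 0, "z": 0.006, "roll": 0, "hand": 0}, {"x": 0, "y": 0, "z": 0.007, "roll": 0, "hand": 0}, {"x": 0, "y": 0, "z": 0.008, "roll": 0, "hand": 0}, {"x": 0, "y": 0, "z": 0.008, "roll": 0, "hand": 0}, {"x": 0, "y": 0, "z": 0.008, "roll": 0, "hand": 0}]'

```text
time_s: 7.65
position: [0.5148, 0.3519, 0.11]
tool_rot: [0.794, 0.608, 0.003, -0.001]
ft_force: [-1.9, 6.8, 9.8]
finger_gap: -0.0002
```

```bash
python3 -c "
from mv import *
sh(tote(-.1,0,.106),-15.5)
snap('side','side8')
crop('side8',120,160,320,340,'c1',4)"
```

```text
shift [ 1.4 -4.6  4. ] mm roll 0.4 | t 7.65 pos [0.5148 0.3519 0.11  ] ya -15.1 F [-1.9  6.8  9.8] gap -0.0002 tilt [0.0043 0.0049]
```

View pics/c1.png

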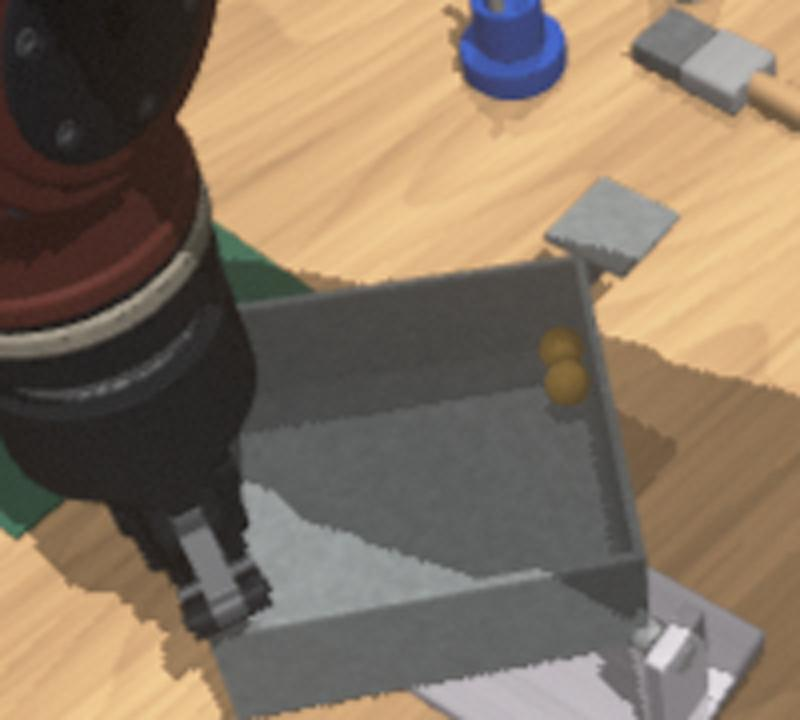

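Call:
arm_command --rows '[{"x": 0, "y": 0, "z": 0.0005, "roll": 0, "hand": 0}, {"x": 0, "y": 0, "z": 0.001, "roll": 0, "hand": 0}, {"x": 0, "y": 0, "z": 0.0015, "roll": 0, "hand": 0}, {"x": 0, "y": 0, "z": 0.002, "roll": 0, "hand": 0}, {"x": 0, "y": 0, "z": 0.0025, "roll": 0, "hand": 0}, {"x": 0, "y": 0, "z": 0.003, "roll": 0, "hand": 0}, {"x": 0, "y": 0, "z": 0.0035, "roll": 0, "hand": 0}, {"x": 0, "y": 0, "z": 0.004, "roll": 0, "hand": 0}, {"x": 0, "y": 0, "z": 0.004, "roll": 0, "hand": 0}, {"x": 0, "y": 0, "z": 0.004, "roll": 0, "hand": 0}]'

```text
time_s: 8.7
position: [0.5148, 0.3523, 0.1062]
tool_rot: [0.794, 0.608, 0.003, -0.001]
ft_force: [-2.2, 8.4, 11.1]
finger_gap: 0.0
```

```bash
python3 -c "
from mv import *
sh(tote(-.1,0,.106),-15.5)
snap('side','side9')
crop('side9',240,190,310,240,'c1',10)"
```

```text
shift [ 1.1 -4.4  0.2] mm roll 0.4 | t 8.7 pos [0.5148 0.3523 0.1062] ya -15.1 F [-2.2  8.4 11.1] gap 0.0 tilt [0.0044 0.0056]
```

View pics/c1.png

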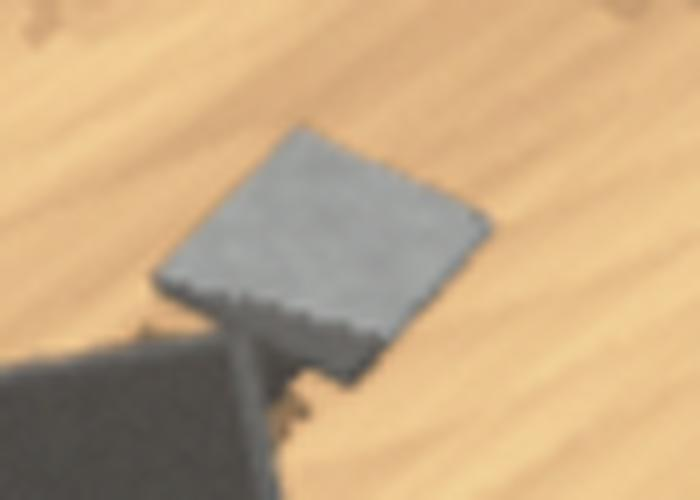

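```bash
python3 -c "
from mv import *
crop('side0',240,190,310,240,'c2',10)
for n in ['side8','side9']:
  a=cv2.imread('pics/side0.png',0).astype(float)[196:232,250:295];b=cv2.imread('pics/%s.png'%n,0)
  r=cv2.matchTemplate(cv2.imread('pics/%s.png'%n,0)[186:244,240:305],a.astype(np.uint8),cv2.TM_CCOEFF_NORMED); _,m,_,l=cv2.minMaxLoc(r); y,x=l[1],l[0]
  f=lambda p,q,s:.5*(p-s)/(p-2*q+s)
  print(n,m,x-10+f(r[y,x-1],m,r[y,x+1]),y-10+f(r[y-1,x],m,r[y+1,x]))
"
```

```text
side8 0.9072206616401672 1.5199295 0.9096192
side9 0.9287248253822327 0.7497306 0.119243495
```

View pics/c2.png

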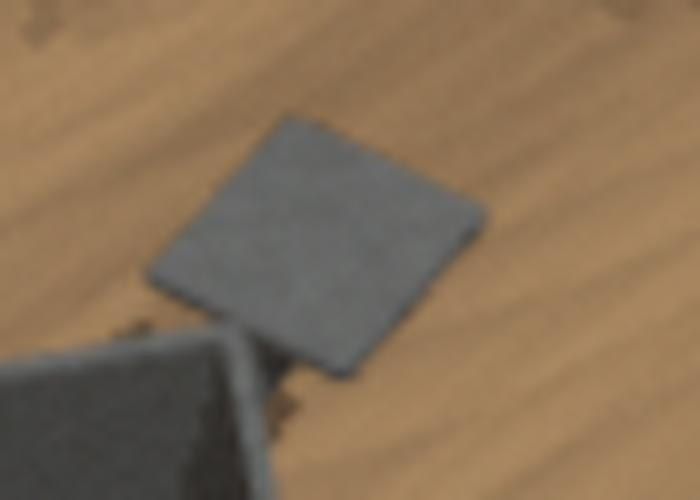

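```bash
python3 -c "
from mv import *
sh([.4488,-.0307,.135],-15.5)"
```

```text
shift [-386.8   36.1  -31.3] mm roll 0.4 | t 8.75 pos [0.5148 0.3523 0.1062] ya -15.1 F [-2.1  8.2 10.5] gap -0.0 tilt [0.0044 0.0056]
```

Call:
arm_command --rows '[{"x": 0, "y": 0, "z": -0.045, "roll": 0, "hand": 0.02}, {"x": -0.03, "y": 0.003, "z": -0.075, "roll": 0, "hand": 0.085}, {"x": -0.075, "y": 0.007, "z": -0.08, "roll": 0, "hand": 0.085}, {"x": -0.12, "y": 0.011, "z": -0.08, "roll": 0, "hand": 0.085}, {"x": -0.165, "y": 0.015, "z": -0.08, "roll": 0, "hand": 0.085}, {"x": -0.21, "y": 0.02, "z": -0.08, "roll": 0, "hand": 0.085}, {"x": -0.255, "y": 0.024, "z": -0.08, "roll": 0, "hand": 0.085}, {"x": -0.3, "y": 0.028, "z": -0.07, "roll": 0, "hand": 0.085}, {"x": -0.345, "y": 0.032, "z": -0.06, "roll": 0, "hand": 0.085}, {"x": -0.387, "y": 0.036, "z": -0.045, "roll": 0, "hand": 0.085}]'

```text
time_s: 9.75
position: [0.447, -0.0352, 0.1488]
tool_rot: [0.794, 0.608, 0.001, 0.001]
ft_force: [0.8, -0.4, -0.3]
finger_gap: 0.085
```

```bash
python3 -c "
from mv import *
sh([.4488,-.0307,.058],-15.5)
snap('side','side10');snap('wrist','wrist10');snap('top','top10')
crop('side10',150,150,450,340,'c1',2.6)
print(proj('wrist10',[[.4488,-.0307,.1145]]),proj('side10',[[.4488,-.0307,.1145]]))"
```

```text
shift [ 4.9  0.3 90.8] mm roll 0.3 | t 9.75 pos [ 0.447  -0.0352  0.1488] ya -15.2 F [ 0.8 -0.4 -0.3] gap 0.085 tilt [ 0.0027 -0.0009]
[[320.05721805 221.52389285]] [[374.94480614 196.76310473]]
```

View pics/c1.png

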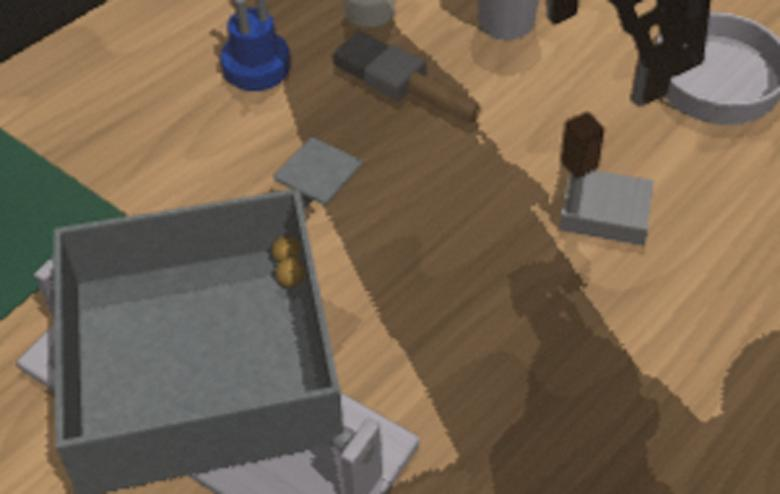

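View pics/wrist10.png

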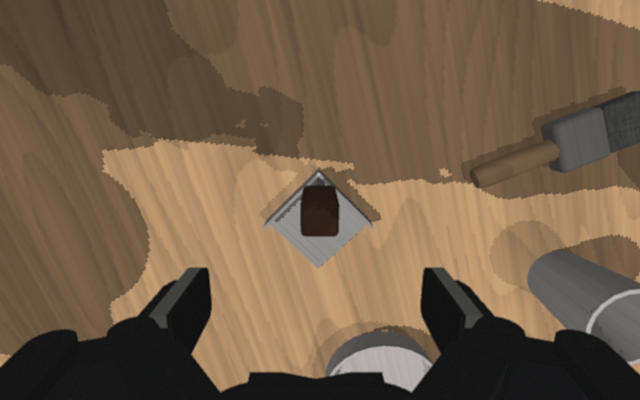

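View pics/top10.png

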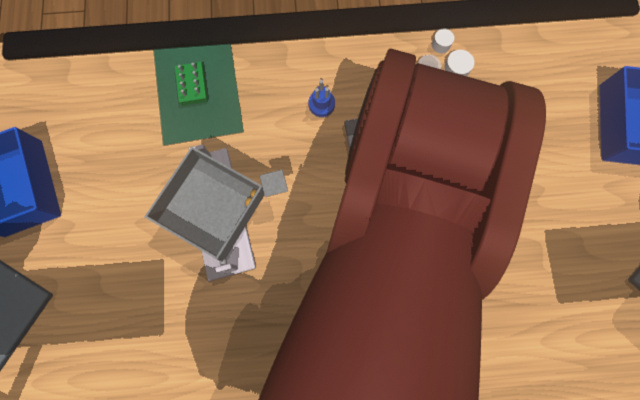

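Call:
arm_command --rows '[{"x": 0.005, "y": 0, "z": 0.02, "roll": 0.3, "hand": 0.085}, {"x": 0.005, "y": 0, "z": 0.05, "roll": 0.3, "hand": 0.085}, {"x": 0.005, "y": 0, "z": 0.075, "roll": 0.3, "hand": 0.085}, {"x": 0.005, "y": 0, "z": 0.088, "roll": 0.3, "hand": 0.085}, {"x": 0.005, "y": 0, "z": 0.091, "roll": 0.3, "hand": 0.06}, {"x": 0.005, "y": 0, "z": 0.091, "roll": 0.3, "hand": 0.05}, {"x": 0.005, "y": 0, "z": 0.091, "roll": 0.3, "hand": 0.04}, {"x": 0.005, "y": 0, "z": 0.091, "roll": 0.3, "hand": 0.034}, {"x": 0.005, "y": 0, "z": 0.091, "roll": 0.3, "hand": 0.034}, {"x": 0.005, "y": 0, "z": 0.091, "roll": 0.3, "hand": 0.034}]' --newtons 40

```text
time_s: 10.9
position: [0.4486, -0.0283, 0.0575]
tool_rot: [0.796, 0.606, 0.0, 0.0]
ft_force: [0.2, 0.1, 0.2]
finger_gap: 0.0342
```

```bash
python3 -c "
from mv import *
sh([.4488,-.0307,.058],-15.5)
snap('side','side11');snap('wrist','wrist11')
crop('side11',320,140,450,260,'c1',6)
crop('wrist11',200,150,440,350,'c2',3.3)"
```

```text
shift [-2.2  0.9 -0.5] mm roll 0.1 | t 10.9 pos [ 0.4486 -0.0283  0.0575] ya -15.4 F [0.2 0.1 0.2] gap 0.0342 tilt [ 0.0007 -0.0002]
```

View pics/c1.png

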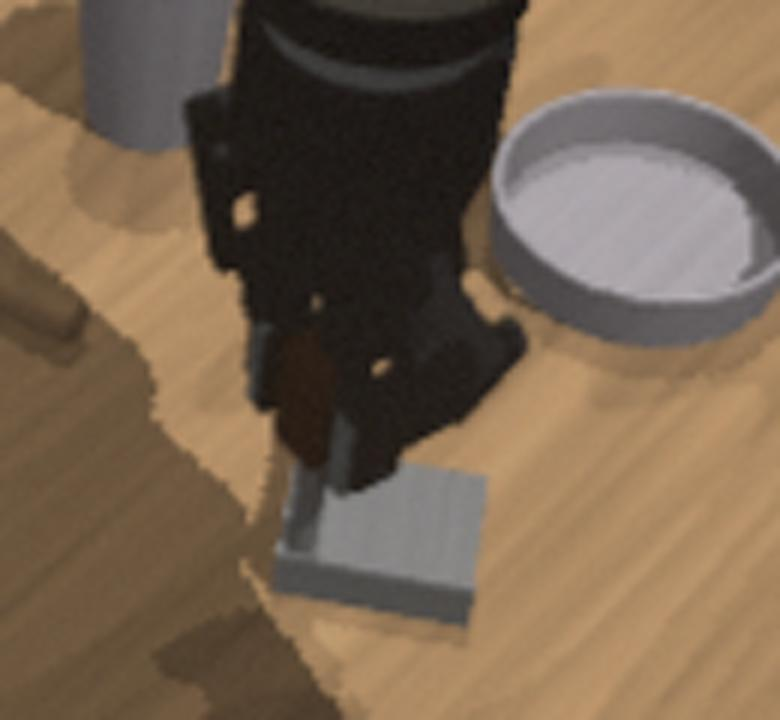

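View pics/c2.png

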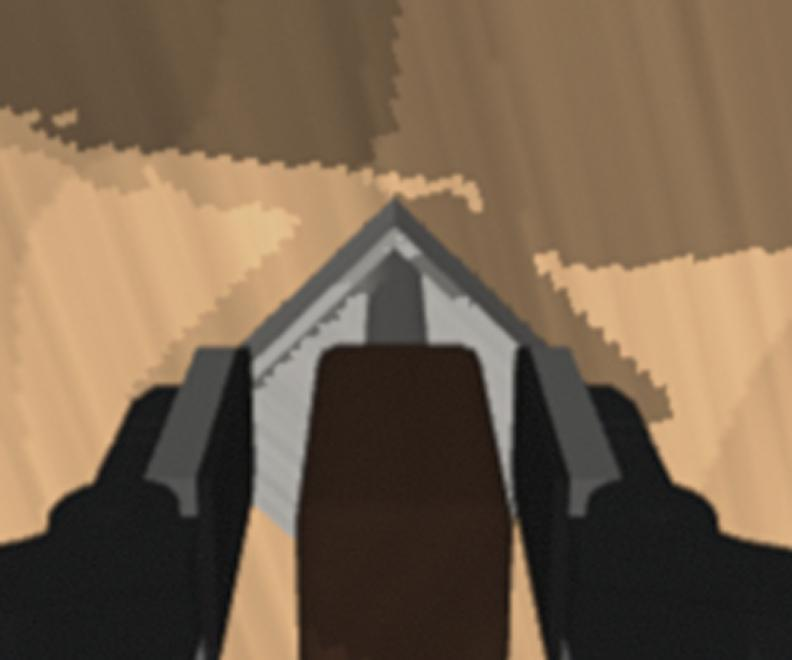

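The wrist picture shows the wooden grip centred between the pads, at about (320,290), with the pan's rear apex at (320,211). I'll close on it.

Call:
arm_command --rows '[{"x": -0.002, "y": 0.001, "z": 0, "roll": 0, "hand": 0.034}, {"x": -0.002, "y": 0.001, "z": 0, "roll": 0, "hand": 0.01}, {"x": -0.002, "y": 0.001, "z": 0, "roll": 0, "hand": 0.01}, {"x": -0.002, "y": 0.001, "z": 0, "roll": 0, "hand": 0.01}, {"x": -0.002, "y": 0.001, "z": 0, "roll": 0, "hand": 0.01}, {"x": -0.002, "y": 0.001, "z": 0, "roll": 0, "hand": 0.01}, {"x": -0.002, "y": 0.001, "z": -0.015, "roll": 0, "hand": 0.01}, {"x": -0.002, "y": 0.001, "z": -0.04, "roll": 0, "hand": 0.01}, {"x": -0.002, "y": 0.001, "z": -0.075, "roll": 0, "hand": 0.01}, {"x": -0.002, "y": 0.001, "z": -0.11, "roll": 0, "hand": 0.01}]' --newtons 40

```text
time_s: 12.0
position: [0.4482, -0.0301, 0.169]
tool_rot: [0.796, 0.606, 0.0, -0.0]
ft_force: [0.6, 0.5, -1.1]
finger_gap: 0.0214
```

```bash
python3 -c "
from mv import *
sh([.4488,-.0307,.058],-15.5)
snap('side','side12');snap('wrist','wrist12')
crop('side12',320,80,460,260,'c1',4)
crop('wrist12',200,150,440,350,'c2',3.3)"
```

```text
shift [ -0.4   0.7 111. ] mm roll 0.1 | t 12.0 pos [ 0.4482 -0.0301  0.169 ] ya -15.4 F [ 0.6  0.5 -1.1] gap 0.0214 tilt [-0.0002  0.0003]
```

View pics/c1.png

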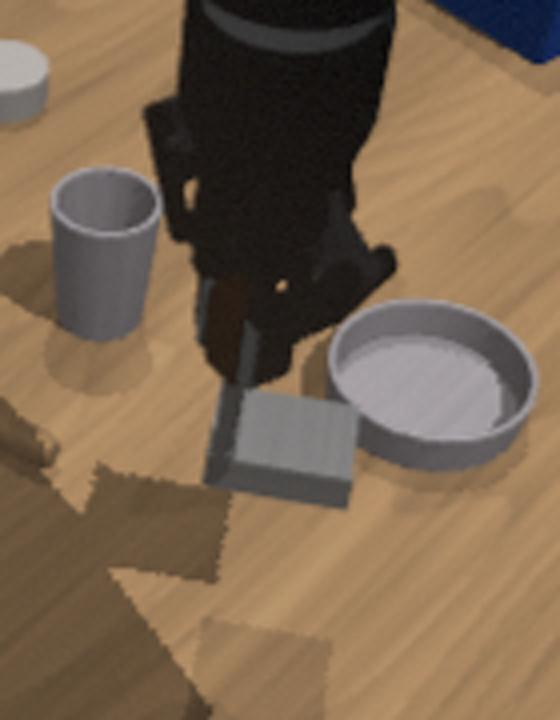

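View pics/c2.png

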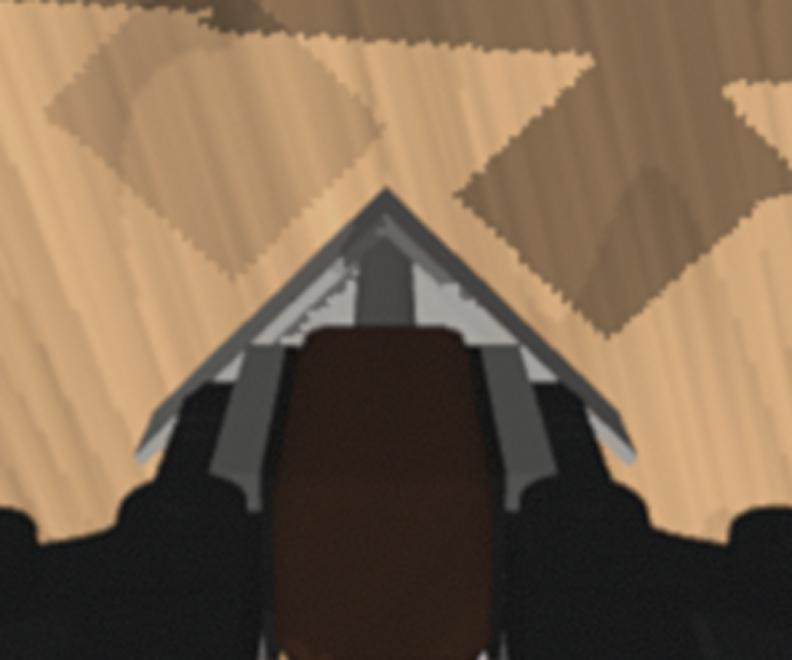

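```bash
cat > sc.py <<'E'
from mv import *
from scipy.optimize import least_squares
# scoop pose relative to tool: nominal grip offset; params: world pos of grip center, pitch; yaw from tool
H=.0467
PT={'nose':(H,0,.002),'L':(0,H,.022),'Rt':(0,-H,.022),'rear':(-H,0,.022),'Rb':(0,-H,0),'rearb':(-H,0,0)}
def world(L,g,yaw,pitch):
    # rotate about grip centre; pitch>0 = nose up
    v=np.array(L)-[-.036,0,.092]; c,s=np.cos(pitch),np.sin(pitch)
    v=np.array([c*v[0]-s*v[2],v[1],s*v[0]+c*v[2]])
    return Rn.from_euler('z',yaw).as_matrix()@v+g
def fitp(fn,obs,yaw,g0):
    f=lambda p:np.array([proj(fn,world(PT[k],p[:3],yaw,p[3]))[0]-uv for k,uv in obs.items()]).ravel()
    w=lambda p:np.r_[f(p),(p[:3]-g0)/.002]
    q=least_squares(w,np.r_[g0,0.]); print('grip',q.x[:3].round(4),'dg',((q.x[:3]-g0)*1000).round(1),'pitch deg',np.degrees(q.x[3]).round(2),'res',f(q.x).round(1))
def S(u,v,x0,y0,s): return np.array([x0+u/s,y0+v/s])
E
python3 -c "
from sc import *
p=np.array([.4482,-.0301,.169]); g=p+[0,0,.0345]
yaw=np.radians(-15.4-90)
for k in PT: print(k,((proj('side12',world(PT[k],g,yaw,0))[0]-[320,80])*4).round())
o={'nose':S(358,410,320,80,4),'Rt':S(356,472,320,80,4),'Rb':S(348,507,320,80,4),'rearb':S(205,486,320,80,4)}
fitp('side12',o,yaw,g)
# baseline on the bench
o={'nose':S(337,415,345,150,6),'Rt':S(326,526,345,150,6),'Rb':S(319,566,345,150,6),'rearb':S(123,530,345,150,6)}
fitp('side0',o,np.radians(-105.56),np.array([.4488,-.0307,.092]))
"
```

```text
nose [360. 403.]
L [225. 350.]
Rt [354. 473.]
rear [205. 449.]
Rb [346. 507.]
rearb [201. 482.]
grip [ 0.447  -0.0307  0.2032] dg [-1.2 -0.6 -0.3] pitch deg -0.58 res [ 0.6 -1.1 -0.2  0.9 -0.2  0.5 -0.8 -0.6]
grip [ 0.448  -0.0306  0.0915] dg [-0.8  0.1 -0.5] pitch deg -0.36 res [ 0.3 -0.1  0.2 -0.1 -0.3  0.  -0.5 -0.2]
```

```bash
python3 -c "
from mv import *
sh(tote(-.190,0,.20),10.8)"
```

```text
shift [468.4 -84.5 -28. ] mm roll -26.2 | t 12.1 pos [ 0.4509 -0.0311  0.1729] ya -15.4 F [ 0.8 -0.6 -1.4] gap 0.0218 tilt [ 0.0071 -0.0025]
```

Call:
arm_command --rows '[{"x": 0.015, "y": -0.003, "z": -0.01, "roll": -2, "hand": 0.01}, {"x": 0.05, "y": -0.009, "z": -0.025, "roll": -4, "hand": 0.01}, {"x": 0.095, "y": -0.017, "z": -0.032, "roll": -7, "hand": 0.01}, {"x": 0.142, "y": -0.026, "z": -0.032, "roll": -10, "hand": 0.01}, {"x": 0.19, "y": -0.034, "z": -0.032, "roll": -13, "hand": 0.01}, {"x": 0.238, "y": -0.043, "z": -0.032, "roll": -16, "hand": 0.01}, {"x": 0.286, "y": -0.051, "z": -0.032, "roll": -19, "hand": 0.01}, {"x": 0.334, "y": -0.06, "z": -0.032, "roll": -22, "hand": 0.01}, {"x": 0.38, "y": -0.069, "z": -0.032, "roll": -24, "hand": 0.01}, {"x": 0.42, "y": -0.076, "z": -0.032, "roll": -26, "hand": 0.01}]'

```text
time_s: 13.1
position: [0.4865, 0.3972, 0.1989]
tool_rot: [0.638, 0.77, -0.0, -0.0]
ft_force: [2.1, -0.8, -0.7]
finger_gap: 0.0215
```

```bash
python3 -c "
from mv import *
sh(tote(-.183,0,.188),10.8)"
```

```text
shift [36.6 15.8 10.9] mm roll -0.1 | t 13.1 pos [0.4865 0.3972 0.1989] ya 10.7 F [ 2.1 -0.8 -0.7] gap 0.0215 tilt [-0.0004  0.0001]
```

Call:
arm_command --rows '[{"x": 0.02, "y": 0.008, "z": 0, "roll": 0, "hand": 0.01}, {"x": 0.034, "y": 0.014, "z": 0, "roll": 0, "hand": 0.01}, {"x": 0.036, "y": 0.015, "z": 0.006, "roll": 0, "hand": 0.01}, {"x": 0.036, "y": 0.015, "z": 0.012, "roll": 0, "hand": 0.01}, {"x": 0.036, "y": 0.015, "z": 0.016, "roll": 0, "hand": 0.01}, {"x": 0.036, "y": 0.015, "z": 0.018, "roll": 0, "hand": 0.01}, {"x": 0.036, "y": 0.015, "z": 0.019, "roll": 0, "hand": 0.01}, {"x": 0.036, "y": 0.015, "z": 0.02, "roll": 0, "hand": 0.01}, {"x": 0.036, "y": 0.015, "z": 0.021, "roll": 0, "hand": 0.01}, {"x": 0.036, "y": 0.015, "z": 0.021, "roll": 0, "hand": 0.01}]' --newtons 20

```text
time_s: 14.1
position: [0.4955, 0.4328, 0.1789]
tool_rot: [0.639, 0.769, 0.0, 0.0]
ft_force: [-1.1, -0.9, 4.1]
finger_gap: 0.0215
```

```bash
python3 -c "
from mv import *
sh(tote(-.183,0,.188),10.8)
snap('side','side13');snap('wrist','wrist13')
crop('side13',80,190,300,400,'c1',3.5)"
```

```text
shift [ 3.3  0.3 -9.1] mm roll -0.2 | t 14.1 pos [0.4955 0.4328 0.1789] ya 10.6 F [-1.1 -0.9  4.1] gap 0.0215 tilt [0.0009 0.0003]
```

View pics/c1.png

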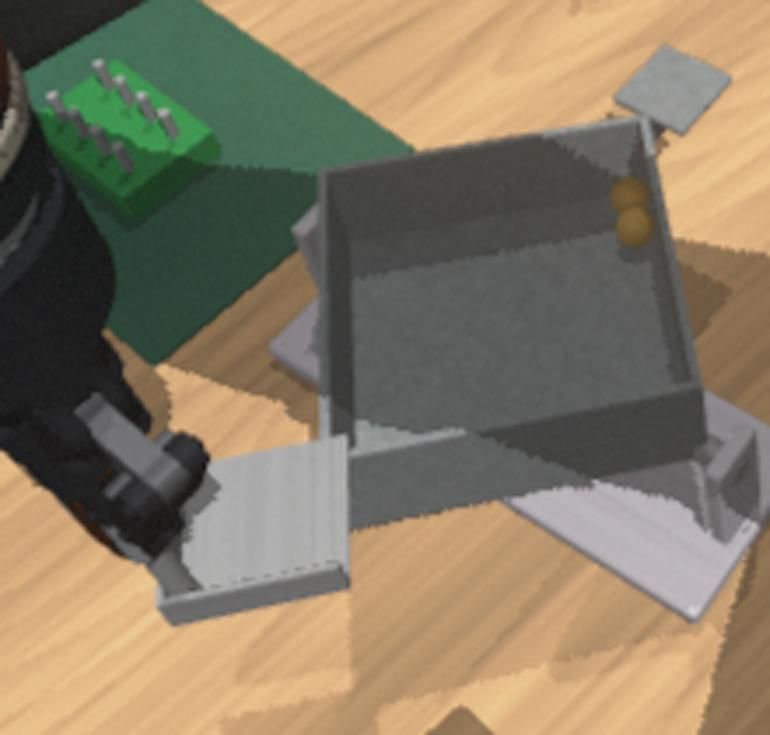

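View pics/wrist13.png

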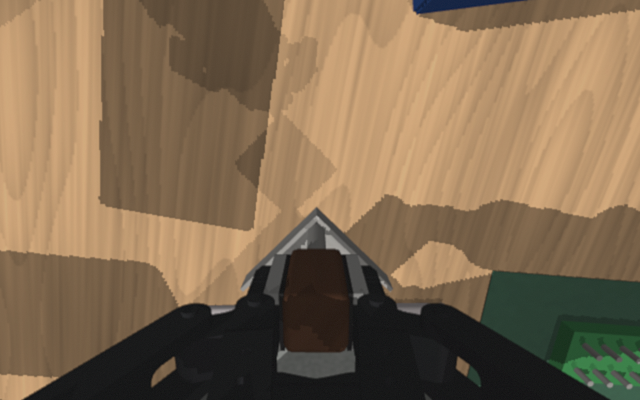

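```bash
python3 -c "
from sc import *
s=json.load(open('pics/side13.json')); p=np.array(s['pos']); g=p+[0,0,.0345]
yaw=np.radians(10.6-90)
C=lambda u,v:S(u,v,80,190,3.5)
o={'nose':C(348,436),'Rt':C(345,568),'Rb':C(349,588),'rearb':C(173,627),'rear':C(158,604)}
fitp('side13',o,yaw,g)
for pi in (0,1,2,3): print(pi,{k:((proj('side13',world(PT[k],g,yaw,np.radians(pi)))[0]-[80,190])*3.5).round() for k in o})
for n in ['side13']:
  a=cv2.imread('pics/side0.png',0)[196:232,250:295]
  r=cv2.matchTemplate(cv2.imread('pics/%s.png'%n,0)[186:244,240:305],a,cv2.TM_CCOEFF_NORMED); print(cv2.minMaxLoc(r))
"
```

```text
grip [0.4945 0.4318 0.2126] dg [-1.  -1.  -0.8] pitch deg -0.58 res [ 0.3 -0.2 -1.4 -0.8  1.2  0.6  0.2  0.3 -0.7 -0. ]
0 {'nose': array([346., 432.]), 'Rt': array([337., 563.]), 'Rb': array([350., 587.]), 'rearb': array([171., 625.]), 'rear': array([152., 602.])}
1 {'nose': array([348., 427.]), 'Rt': array([339., 559.]), 'Rb': array([353., 583.]), 'rearb': array([175., 622.]), 'rear': array([155., 599.])}
2 {'nose': array([350., 423.]), 'Rt': array([341., 556.]), 'Rb': array([356., 579.]), 'rearb': array([178., 618.]), 'rear': array([158., 597.])}
3 {'nose': array([352., 418.]), 'Rt': array([343., 553.]), 'Rb': array([358., 575.]), 'rearb': array([182., 615.]), 'rear': array([161., 594.])}
(-0.1510169506072998, 0.9654977917671204, (0, 0), (11, 10))
```

Call:
arm_command --rows '[{"x": 0, "y": 0, "z": 0.001, "roll": 0, "hand": 0.01}, {"x": 0, "y": 0, "z": 0.002, "roll": 0, "hand": 0.01}, {"x": 0, "y": 0, "z": 0.003, "roll": 0, "hand": 0.01}, {"x": 0, "y": 0, "z": 0.004, "roll": 0, "hand": 0.01}, {"x": 0, "y": 0, "z": 0.005, "roll": 0, "hand": 0.01}, {"x": 0, "y": 0, "z": 0.005, "roll": 0, "hand": 0.01}, {"x": 0, "y": 0, "z": 0.005, "roll": 0, "hand": 0.01}, {"x": 0, "y": 0, "z": 0.005, "roll": 0, "hand": 0.01}, {"x": 0, "y": 0, "z": 0.005, "roll": 0, "hand": 0.01}, {"x": 0, "y": 0, "z": 0.005, "roll": 0, "hand": 0.01}]' --newtons 20

```text
time_s: 15.2
position: [0.4957, 0.4348, 0.1757]
tool_rot: [0.639, 0.77, 0.003, -0.0]
ft_force: [-4.3, 4.4, 15.0]
finger_gap: 0.0213
```

```bash
python3 -c "
from mv import *
sh(tote(-.183,0,.188),10.8)
snap('side','side14')
crop('side14',110,290,210,380,'c1',8)
crop('side13',110,290,210,380,'c2',8)"
```

```text
shift [  1.4  -0.2 -12.3] mm roll -0.2 | t 15.2 pos [0.4957 0.4348 0.1757] ya 10.6 F [-4.3  4.4 15. ] gap 0.0213 tilt [0.0027 0.0043]
```

View pics/c1.png

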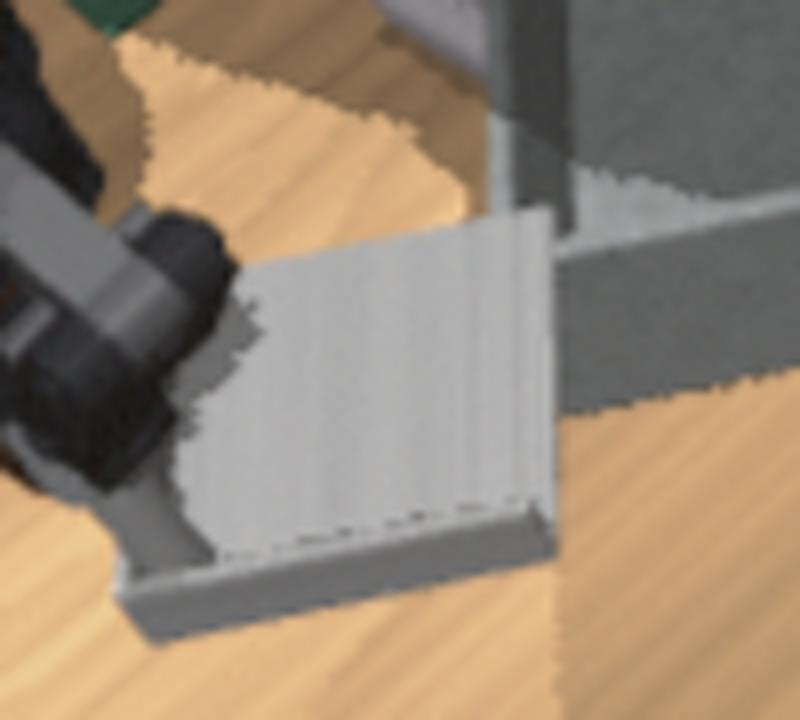

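View pics/c2.png

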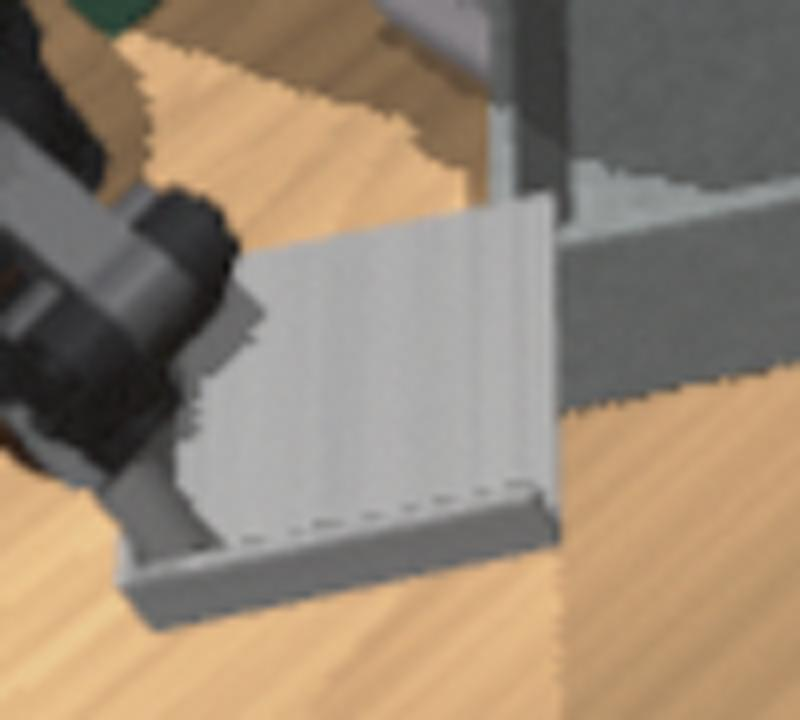

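```bash
python3 -c "
from mv import *
sh(tote(-.183,0,.188),10.8)
snap('side','side15')
crop('side15',230,190,310,270,'c1',7);crop('side0',240,190,310,240,'c2',10)
for n in ['side9','side13','side14','side15']:
  a=cv2.imread('pics/side13.png',0)[198:234,252:294]
  r=cv2.matchTemplate(cv2.imread('pics/%s.png'%n,0)[186:244,240:305],a,cv2.TM_CCOEFF_NORMED); _,m,_,l=cv2.minMaxLoc(r); y,x=l[1],l[0]
  f=lambda p,q,s:.5*(p-s)/(p-2*q+s)
  print(n,m,x-12+f(r[y,x-1],m,r[y,x+1]),y-12+f(r[y-1,x],m,r[y+1,x]))
"
```

```text
shift [  1.4  -0.2 -12.3] mm roll -0.2 | t 15.25 pos [0.4957 0.4348 0.1757] ya 10.6 F [-5.   6.2 14.2] gap 0.0215 tilt [0.0027 0.0043]
side9 0.9375928640365601 0.03378425 -0.18339932
side13 1.0 -0.0039151595 0.007877214
side14 0.9667029976844788 -0.6707535 -0.45918843
side15 0.9667498469352722 -0.66530097 -0.46323037
```

View pics/c1.png

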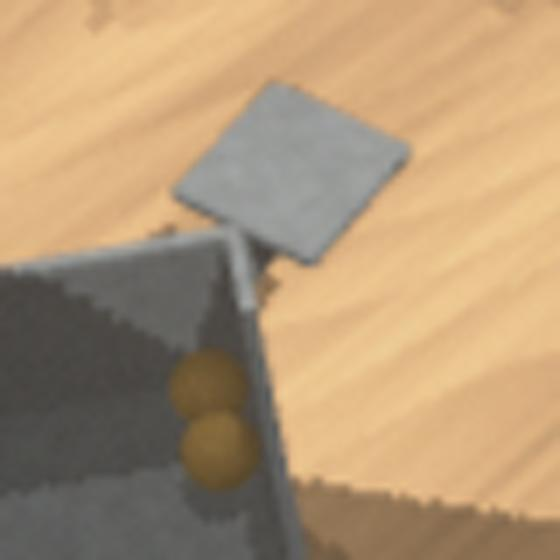

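```bash
python3 -c "
from mv import *
sh(tote(-.033,0,.135),10.8)"
```

```text
shift [-1.488e+02  1.000e-01  4.020e+01] mm roll -0.2 | t 15.3 pos [0.4957 0.4348 0.1757] ya 10.6 F [-4.3  6.6 13.7] gap 0.0214 tilt [0.0028 0.0044]
```

Call:
arm_command --rows '[{"x": 0, "y": 0, "z": -0.01, "roll": 0, "hand": 0.01}, {"x": 0, "y": 0, "z": -0.03, "roll": 0, "hand": 0.01}, {"x": -0.01, "y": 0, "z": -0.035, "roll": 0, "hand": 0.01}, {"x": -0.04, "y": 0, "z": -0.035, "roll": 0, "hand": 0.01}, {"x": -0.08, "y": 0, "z": -0.035, "roll": 0, "hand": 0.01}, {"x": -0.12, "y": 0, "z": -0.035, "roll": 0, "hand": 0.01}, {"x": -0.145, "y": 0, "z": -0.03, "roll": -0.2, "hand": 0.01}, {"x": -0.15, "y": 0, "z": -0.01, "roll": -0.2, "hand": 0.01}, {"x": -0.15, "y": 0, "z": 0.015, "roll": -0.2, "hand": 0.01}, {"x": -0.15, "y": 0, "z": 0.03, "roll": -0.2, "hand": 0.01}]' --newtons 80

```text
time_s: 16.3
position: [0.5222, 0.2841, 0.1405]
tool_rot: [0.638, 0.77, -0.001, -0.001]
ft_force: [-0.6, 0.3, -1.4]
finger_gap: 0.0215
```

```bash
python3 -c "
from mv import *
sh(tote(-.033,0,.1225),10.8)
snap('side','side16')
crop('side16',150,140,330,320,'c1',4)
for n in ['side9','side13','side14','side16']:
  a=cv2.imread('pics/side13.png',0)[198:234,252:294]
  r=cv2.matchTemplate(cv2.imread('pics/%s.png'%n,0)[186:244,240:305],a,cv2.TM_CCOEFF_NORMED); _,m,_,l=cv2.minMaxLoc(r); y,x=l[1],l[0]
  f=lambda p,q,s:.5*(p-s)/(p-2*q+s)
  print(n,m,x-12+f(r[y,x-1],m,r[y,x+1]),y-12+f(r[y-1,x],m,r[y+1,x]))
"
```

```text
shift [ 4.4  2.  18. ] mm roll -0.1 | t 16.3 pos [0.5222 0.2841 0.1405] ya 10.7 F [-0.6  0.3 -1.4] gap 0.0215 tilt [-0.0022 -0.0008]
side9 0.9375928640365601 0.03378425 -0.18339932
side13 1.0 -0.0039151595 0.007877214
side14 0.9667029976844788 -0.6707535 -0.45918843
side16 0.868533730506897 -0.62058 -0.76320446
```

View pics/c1.png

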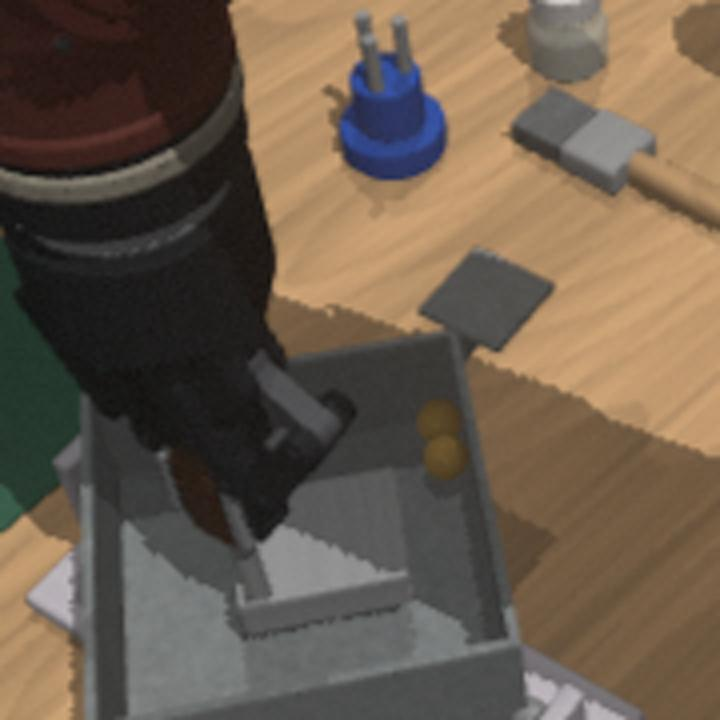

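Call:
arm_command --rows '[{"x": 0.002, "y": 0.002, "z": 0.005, "roll": 0, "hand": 0.01}, {"x": 0.002, "y": 0.002, "z": 0.009, "roll": 0, "hand": 0.01}, {"x": 0.002, "y": 0.002, "z": 0.012, "roll": 0, "hand": 0.01}, {"x": 0.002, "y": 0.002, "z": 0.014, "roll": 0, "hand": 0.01}, {"x": 0.002, "y": 0.002, "z": 0.015, "roll": 0, "hand": 0.01}, {"x": 0.002, "y": 0.002, "z": 0.016, "roll": 0, "hand": 0.01}, {"x": 0.002, "y": 0.002, "z": 0.017, "roll": 0, "hand": 0.01}, {"x": 0.002, "y": 0.002, "z": 0.0175, "roll": 0, "hand": 0.01}, {"x": 0.002, "y": 0.002, "z": 0.018, "roll": 0, "hand": 0.01}, {"x": 0.002, "y": 0.002, "z": 0.018, "roll": 0, "hand": 0.01}]'

```text
time_s: 17.35
position: [0.5245, 0.2877, 0.125]
tool_rot: [0.638, 0.77, 0.0, -0.0]
ft_force: [0.1, 0.4, -1.4]
finger_gap: 0.0209
```

```bash
python3 -c "
from mv import *
sh(tote(-.033,0,.1225),10.8)
snap('side','side17')
crop('side17',180,210,300,310,'c1',6)
"
```

```text
shift [ 1.2 -0.9  2.5] mm roll -0.0 | t 17.35 pos [0.5245 0.2877 0.125 ] ya 10.8 F [ 0.1  0.4 -1.4] gap 0.0209 tilt [0.     0.0001]
```

View pics/c1.png

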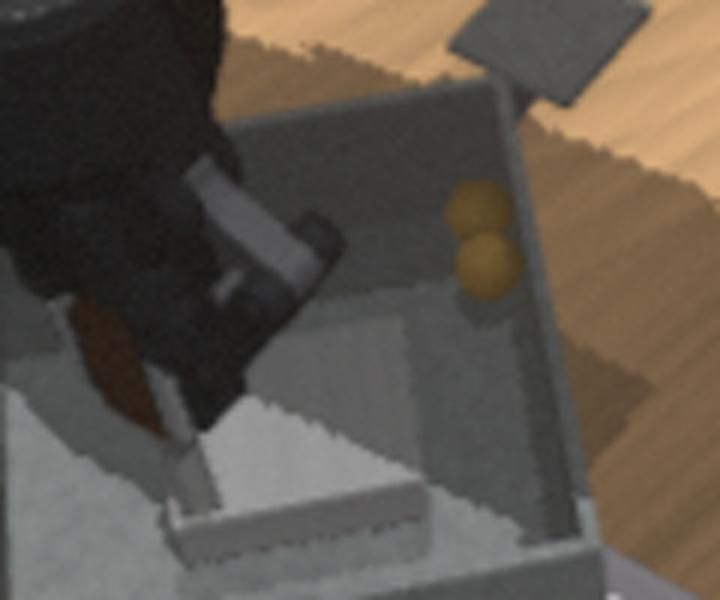

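Call:
arm_command --rows '[{"x": 0, "y": -0.001, "z": 0.0005, "roll": 0, "hand": 0.01}, {"x": 0, "y": -0.001, "z": 0.001, "roll": 0, "hand": 0.01}, {"x": 0, "y": -0.001, "z": 0.0015, "roll": 0, "hand": 0.01}, {"x": 0, "y": -0.001, "z": 0.002, "roll": 0, "hand": 0.01}, {"x": 0, "y": -0.001, "z": 0.0025, "roll": 0, "hand": 0.01}, {"x": 0, "y": -0.001, "z": 0.003, "roll": 0, "hand": 0.01}, {"x": 0, "y": -0.001, "z": 0.0035, "roll": 0, "hand": 0.01}, {"x": 0, "y": -0.001, "z": 0.004, "roll": 0, "hand": 0.01}, {"x": 0, "y": -0.001, "z": 0.004, "roll": 0, "hand": 0.01}, {"x": 0, "y": -0.001, "z": 0.004, "roll": 0, "hand": 0.01}]'

```text
time_s: 18.4
position: [0.5236, 0.2876, 0.122]
tool_rot: [0.638, 0.77, 0.0, 0.0]
ft_force: [-2.5, -0.9, 6.4]
finger_gap: 0.021
```

```bash
python3 -c "
from mv import *
sh(tote(.106-.083,0,.1225),10.8)
s=get_state(); print(s['moment'])
"
```

```text
shift [-54.8  -0.1  -0.5] mm roll -0.0 | t 18.4 pos [0.5236 0.2876 0.122 ] ya 10.8 F [-2.5 -0.9  6.4] gap 0.021 tilt [0.0008 0.0002]
[-0.27869538  0.70681873  0.03975994]
```

Call:
arm_command --rows '[{"x": -0.003, "y": 0, "z": -0.0007, "roll": 0, "hand": 0.01}, {"x": -0.008, "y": 0, "z": -0.0007, "roll": 0, "hand": 0.01}, {"x": -0.013, "y": 0, "z": -0.0007, "roll": 0, "hand": 0.01}, {"x": -0.018, "y": 0, "z": -0.0007, "roll": 0, "hand": 0.01}, {"x": -0.022, "y": 0, "z": -0.0005, "roll": 0, "hand": 0.01}, {"x": -0.026, "y": 0, "z": -0.0005, "roll": 0, "hand": 0.01}, {"x": -0.03, "y": 0, "z": -0.0005, "roll": 0, "hand": 0.01}, {"x": -0.033, "y": 0, "z": -0.0005, "roll": 0, "hand": 0.01}, {"x": -0.036, "y": 0, "z": -0.0005, "roll": 0, "hand": 0.01}, {"x": -0.038, "y": 0, "z": -0.0005, "roll": 0, "hand": 0.01}]'

```text
time_s: 19.4
position: [0.5309, 0.2505, 0.122]
tool_rot: [0.638, 0.77, 0.001, -0.0]
ft_force: [-1.4, 5.4, 5.5]
finger_gap: 0.0211
```

```bash
python3 -c "
from mv import *
sh(tote(.106-.083,0,.1225),10.8)
snap('side','side18')
crop('side18',180,200,300,300,'c1',6)
"
```

```text
shift [-17.   -0.3  -0.5] mm roll -0.0 | t 19.4 pos [0.5309 0.2505 0.122 ] ya 10.8 F [-1.4  5.4  5.5] gap 0.0211 tilt [0.0008 0.0016]
```

View pics/c1.png

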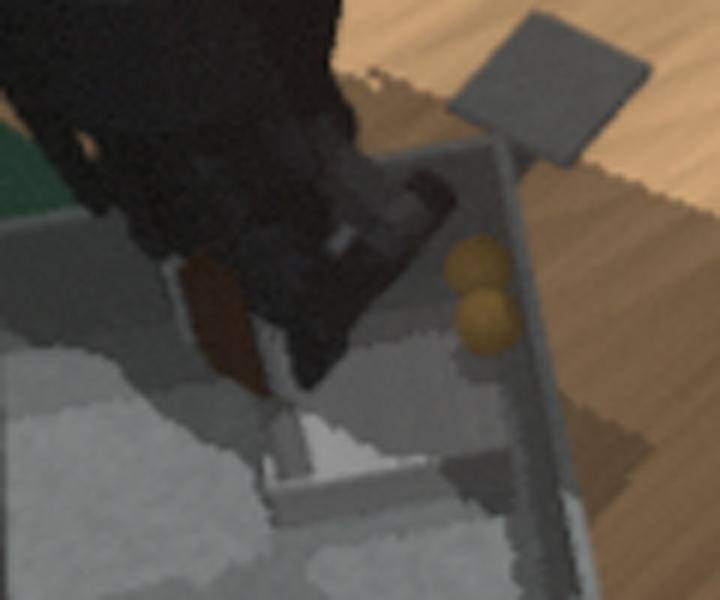

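Call:
arm_command --rows '[{"x": -0.001, "y": 0, "z": -0.0007, "roll": 0, "hand": 0.01}, {"x": -0.003, "y": 0, "z": -0.0009, "roll": 0, "hand": 0.01}, {"x": -0.005, "y": 0, "z": -0.0009, "roll": 0, "hand": 0.01}, {"x": -0.007, "y": 0, "z": -0.0009, "roll": 0, "hand": 0.01}, {"x": -0.009, "y": 0, "z": -0.0009, "roll": 0, "hand": 0.01}, {"x": -0.01, "y": 0, "z": -0.0009, "roll": 0, "hand": 0.01}, {"x": -0.011, "y": 0, "z": -0.0009, "roll": 0, "hand": 0.01}, {"x": -0.012, "y": 0, "z": -0.0009, "roll": 0, "hand": 0.01}, {"x": -0.013, "y": 0, "z": -0.0009, "roll": 0, "hand": 0.01}, {"x": -0.014, "y": 0, "z": -0.0009, "roll": 0, "hand": 0.01}]'

```text
time_s: 20.45
position: [0.5332, 0.2369, 0.1224]
tool_rot: [0.638, 0.77, 0.0, -0.0]
ft_force: [1.2, 4.6, -1.3]
finger_gap: 0.0211
```

```bash
python3 -c "
from mv import *
sh(tote(.106-.083,0,.1225),10.8)
snap('side','side19')
crop('side19',190,200,290,300,'c1',7)
snap('top','top19')
crop('top19',180,140,300,260,'c2',6)
"
```

```text
shift [-3.2 -0.  -0.1] mm roll -0.0 | t 20.45 pos [0.5332 0.2369 0.1224] ya 10.8 F [ 1.2  4.6 -1.3] gap 0.0211 tilt [0.0001 0.0011]
```

View pics/c1.png

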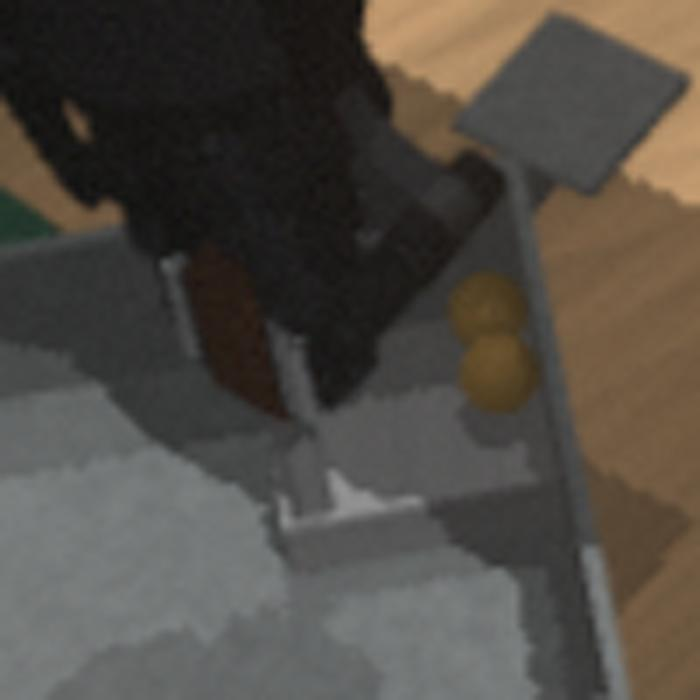

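View pics/c2.png

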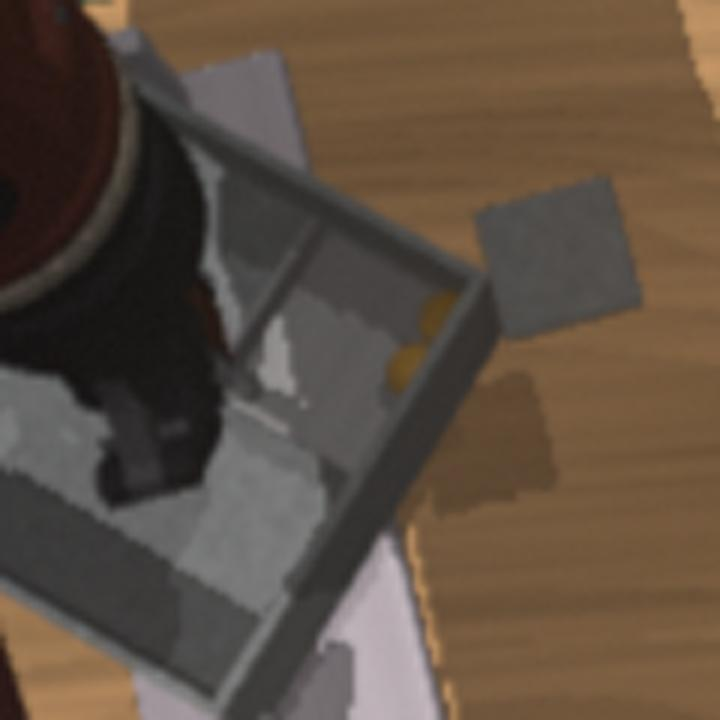

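The side and top pictures show both balls over the pan, in the corner at side (260,244) and (261,253). I'll close the last few millimetres.

Call:
arm_command --rows '[{"x": -0.001, "y": 0, "z": 0, "roll": 0, "hand": 0.01}, {"x": -0.002, "y": 0, "z": 0, "roll": 0, "hand": 0.01}, {"x": -0.003, "y": 0, "z": 0, "roll": 0, "hand": 0.01}, {"x": -0.004, "y": 0, "z": 0, "roll": 0, "hand": 0.01}, {"x": -0.005, "y": 0, "z": 0, "roll": 0, "hand": 0.01}, {"x": -0.005, "y": 0, "z": 0, "roll": 0, "hand": 0.01}, {"x": -0.005, "y": 0, "z": 0, "roll": 0, "hand": 0.01}, {"x": -0.005, "y": 0, "z": 0, "roll": 0, "hand": 0.01}, {"x": -0.005, "y": 0, "z": 0, "roll": 0, "hand": 0.01}, {"x": -0.005, "y": 0, "z": 0, "roll": 0, "hand": 0.01}]'

```text
time_s: 21.55
position: [0.5348, 0.2335, 0.1233]
tool_rot: [0.637, 0.771, 0.002, -0.001]
ft_force: [1.3, 10.5, -0.3]
finger_gap: 0.0211
```

```bash
python3 -c "
from mv import *
sh(tote(.106-.083,0,.1225),10.8)
snap('side','side20')
crop('side20',230,215,290,275,'c1',12)
snap('top','top20')
crop('top20',220,160,280,220,'c2',12)
"
```

```text
shift [ 0.3 -0.9  0.8] mm roll 0.0 | t 21.55 pos [0.5348 0.2335 0.1233] ya 10.8 F [ 1.3 10.5 -0.3] gap 0.0211 tilt [0.002  0.0042]
```

View pics/c1.png

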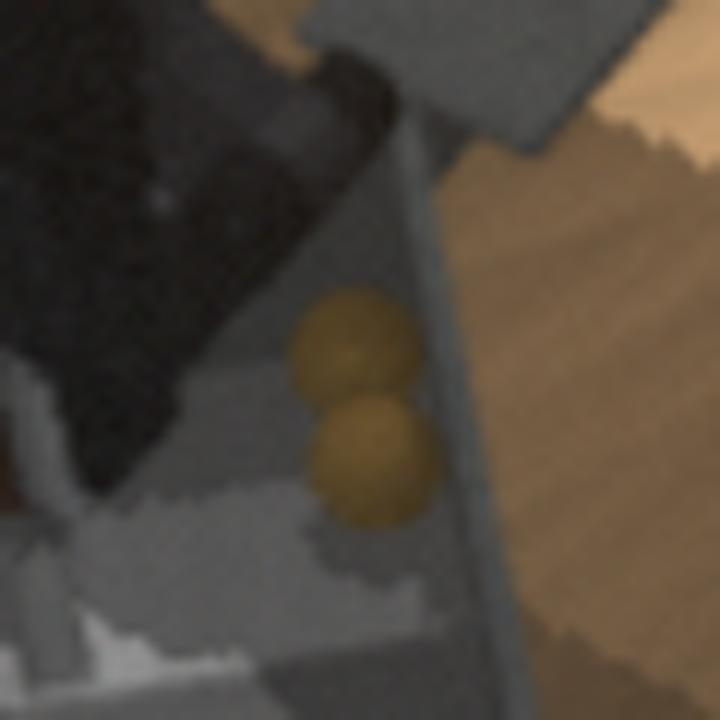

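View pics/c2.png

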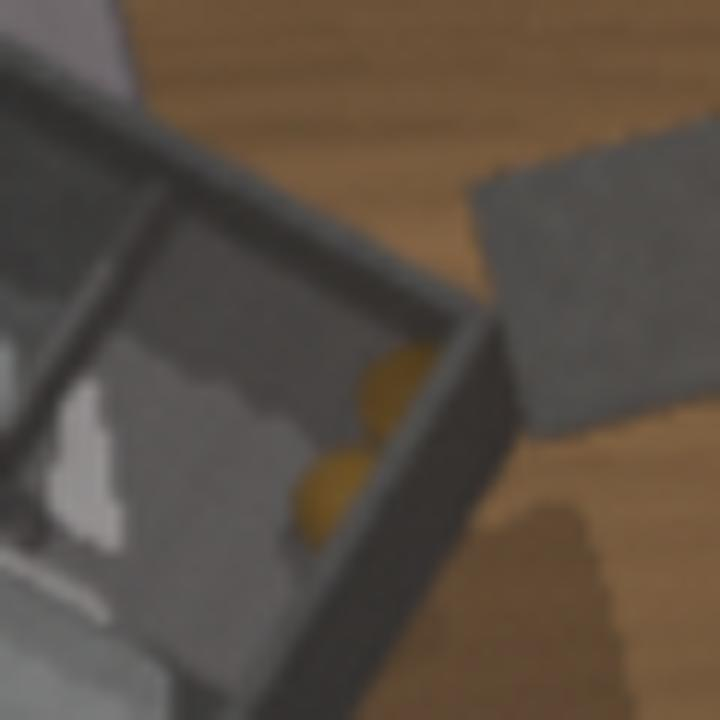

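Call:
arm_command --rows '[{"x": 0.001, "y": 0, "z": -0.002, "roll": 0, "hand": 0.01}, {"x": 0.002, "y": 0, "z": -0.005, "roll": 0, "hand": 0.01}, {"x": 0.002, "y": 0, "z": -0.01, "roll": 0, "hand": 0.01}, {"x": 0.002, "y": 0, "z": -0.015, "roll": 0, "hand": 0.01}, {"x": 0.002, "y": 0, "z": -0.02, "roll": 0, "hand": 0.01}, {"x": 0.002, "y": 0, "z": -0.025, "roll": 0, "hand": 0.01}, {"x": 0.002, "y": 0, "z": -0.028, "roll": 0, "hand": 0.01}, {"x": 0.002, "y": 0, "z": -0.03, "roll": 0, "hand": 0.01}, {"x": 0.002, "y": 0, "z": -0.03, "roll": 0, "hand": 0.01}, {"x": 0.002, "y": 0, "z": -0.03, "roll": 0, "hand": 0.01}]' --newtons 100

```text
time_s: 22.65
position: [0.5345, 0.2341, 0.1529]
tool_rot: [0.637, 0.77, 0.001, 0.0]
ft_force: [2.0, 4.5, -2.2]
finger_gap: 0.0207
```

```bash
python3 -c "
from mv import *
sh([.4686,-.1567,.0975],-11.3)
snap('side','side21')
crop('side21',200,190,300,290,'c1',7)
snap('top','top21')
crop('top21',210,150,290,230,'c2',9)
"
```

```text
shift [-371.6 -138.1   54.7] mm roll 22.1 | t 22.65 pos [0.5345 0.2341 0.1529] ya 10.8 F [ 2.   4.5 -2.2] gap 0.0207 tilt [0.002  0.0014]
```

View pics/c1.png

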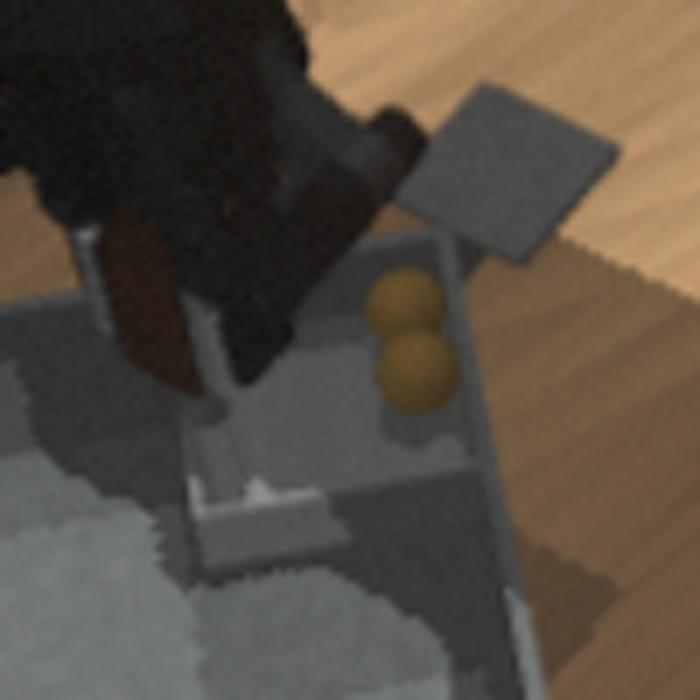

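View pics/c2.png

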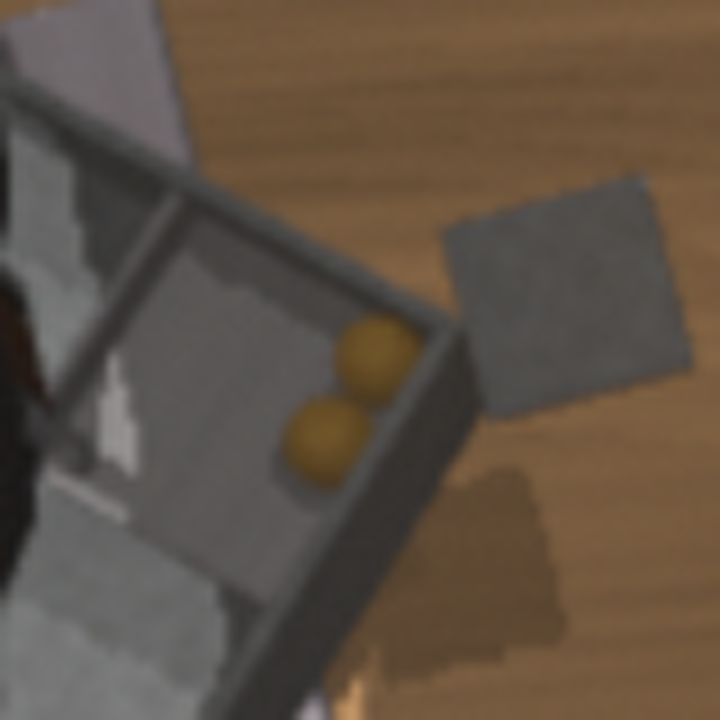

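Both balls sit on the pan, lifted 30 mm and still held by the corner walls (side (258,234) and (260,243)). Next is one continuous motion: over the rim, accelerating toward the dish so the balls stay against the rear walls.

Call:
arm_command --rows '[{"x": 0, "y": 0, "z": -0.006, "roll": 0, "hand": 0.01}, {"x": 0, "y": 0, "z": -0.015, "roll": 0, "hand": 0.01}, {"x": 0, "y": 0, "z": -0.025, "roll": 0, "hand": 0.01}, {"x": 0, "y": 0, "z": -0.033, "roll": 0, "hand": 0.01}, {"x": -0.0028, "y": -0.001, "z": -0.039, "roll": 0, "hand": 0.01}, {"x": -0.0084, "y": -0.0031, "z": -0.041, "roll": 0, "hand": 0.01}, {"x": -0.0159, "y": -0.0059, "z": -0.042, "roll": 0, "hand": 0.01}, {"x": -0.0253, "y": -0.0094, "z": -0.042, "roll": 0, "hand": 0.01}, {"x": -0.0356, "y": -0.0132, "z": -0.042, "roll": 0, "hand": 0.01}, {"x": -0.0468, "y": -0.0174, "z": -0.042, "roll": 0, "hand": 0.01}]'

```text
time_s: 23.75
position: [0.525, 0.1831, 0.1941]
tool_rot: [0.638, 0.77, -0.0, -0.0]
ft_force: [1.3, -0.1, -1.3]
finger_gap: 0.0208
```

Call:
arm_command --rows '[{"x": -0.0122, "y": -0.0045, "z": 0, "roll": 2, "hand": 0.01}, {"x": -0.0253, "y": -0.0094, "z": 0, "roll": 4, "hand": 0.01}, {"x": -0.0393, "y": -0.0146, "z": 0, "roll": 6, "hand": 0.01}, {"x": -0.0543, "y": -0.0202, "z": 0, "roll": 8, "hand": 0.01}, {"x": -0.0702, "y": -0.0261, "z": 0, "roll": 10, "hand": 0.01}, {"x": -0.087, "y": -0.0324, "z": 0, "roll": 12, "hand": 0.01}, {"x": -0.1048, "y": -0.039, "z": 0, "roll": 14, "hand": 0.01}, {"x": -0.1236, "y": -0.0459, "z": 0.003, "roll": 16, "hand": 0.01}, {"x": -0.1432, "y": -0.0532, "z": 0.008, "roll": 18, "hand": 0.01}, {"x": -0.1638, "y": -0.0609, "z": 0.015, "roll": 20, "hand": 0.01}]'

```text
time_s: 24.75
position: [0.4959, 0.0105, 0.1796]
tool_rot: [0.763, 0.647, 0.0, 0.0]
ft_force: [-0.7, -0.9, -0.7]
finger_gap: 0.0211
```

Call:
arm_command --rows '[{"x": -0.023, "y": -0.001, "z": 0.014, "roll": 1, "hand": 0.01}, {"x": -0.047, "y": -0.002, "z": 0.03, "roll": 2, "hand": 0.01}, {"x": -0.072, "y": -0.003, "z": 0.046, "roll": 2, "hand": 0.01}, {"x": -0.098, "y": -0.004, "z": 0.06, "roll": 2, "hand": 0.01}, {"x": -0.124, "y": -0.005, "z": 0.07, "roll": 2, "hand": 0.01}, {"x": -0.15, "y": -0.006, "z": 0.077, "roll": 2, "hand": 0.01}, {"x": -0.171, "y": -0.006, "z": 0.08, "roll": 2, "hand": 0.01}, {"x": -0.171, "y": -0.006, "z": 0.08, "roll": 2, "hand": 0.01}, {"x": -0.171, "y": -0.006, "z": 0.08, "roll": 2, "hand": 0.01}, {"x": -0.171, "y": -0.006, "z": 0.08, "roll": 2, "hand": 0.01}]'

```text
time_s: 25.75
position: [0.4628, -0.1556, 0.0997]
tool_rot: [0.773, 0.634, 0.0, 0.0]
ft_force: [0.2, -0.3, -1.2]
finger_gap: 0.0207
```

```bash
python3 -c "
from mv import *
sh([.4686,-.1567,.0975],-11.3)
snap('side','side22')
snap('top','top22')
crop('side22',330,120,490,240,'c1',5)
"
```

```text
shift [0.1 5.9 2.2] mm roll 0.0 | t 25.75 pos [ 0.4628 -0.1556  0.0997] ya -11.3 F [ 0.2 -0.3 -1.2] gap 0.0207 tilt [0.0004 0.    ]
```

View pics/c1.png

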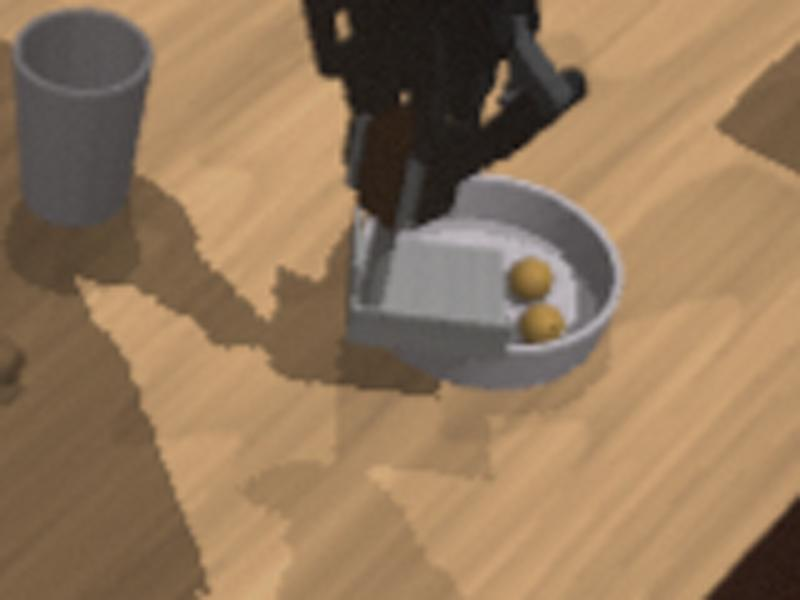

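View pics/top22.png

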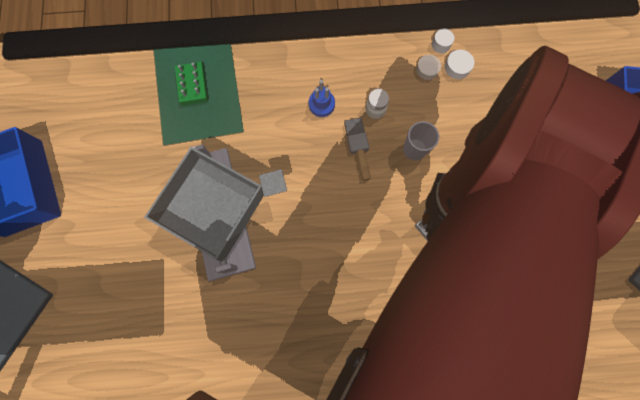

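Both balls lie inside the dish, at side (436,176) and (438,185), and the pan is empty. I'll back the scoop away and set it down.

Call:
arm_command --rows '[{"x": 0, "y": 0, "z": -0.008, "roll": 0, "hand": 0.01}, {"x": 0.005, "y": 0, "z": -0.02, "roll": 0, "hand": 0.01}, {"x": 0.025, "y": 0, "z": -0.02, "roll": 0, "hand": 0.01}, {"x": 0.055, "y": 0, "z": -0.02, "roll": 0, "hand": 0.01}, {"x": 0.09, "y": 0, "z": -0.015, "roll": 0, "hand": 0.01}, {"x": 0.12, "y": 0, "z": -0.005, "roll": 0, "hand": 0.01}, {"x": 0.138, "y": 0, "z": 0.01, "roll": 0, "hand": 0.01}, {"x": 0.145, "y": 0, "z": 0.024, "roll": 0, "hand": 0.01}, {"x": 0.145, "y": 0, "z": 0.032, "roll": 0, "hand": 0.01}, {"x": 0.145, "y": 0, "z": 0.036, "roll": 0, "hand": 0.01}]'

```text
time_s: 26.85
position: [0.4907, -0.014, 0.0628]
tool_rot: [0.773, 0.634, -0.0, -0.0]
ft_force: [-0.1, -0.4, -1.7]
finger_gap: 0.0206
```

Call:
arm_command --rows '[{"x": 0, "y": 0, "z": 0.001, "roll": 0, "hand": 0.01}, {"x": 0, "y": 0, "z": 0.002, "roll": 0, "hand": 0.01}, {"x": 0, "y": 0, "z": 0.003, "roll": 0, "hand": 0.01}, {"x": 0, "y": 0, "z": 0.004, "roll": 0, "hand": 0.01}, {"x": 0, "y": 0, "z": 0.005, "roll": 0, "hand": 0.01}, {"x": 0, "y": 0, "z": 0.006, "roll": 0, "hand": 0.01}, {"x": 0, "y": 0, "z": 0.0065, "roll": 0, "hand": 0.01}, {"x": 0, "y": 0, "z": 0.0065, "roll": 0, "hand": 0.01}, {"x": 0, "y": 0, "z": 0.0065, "roll": 0, "hand": 0.01}, {"x": 0, "y": 0, "z": 0.0065, "roll": 0, "hand": 0.01}]'

```text
time_s: 27.85
position: [0.4911, -0.0136, 0.057]
tool_rot: [0.773, 0.634, 0.0, 0.0]
ft_force: [0.4, 1.1, 1.6]
finger_gap: 0.0209
```

```bash
python3 -c "
from mv import *
sh([.4628,-.0107,.0575],-11.3)
snap('side','side23')
crop('side23',310,110,470,250,'c1',5)
"
```

```text
shift [ -2.7 -28.3  -0.5] mm roll 0.1 | t 27.85 pos [ 0.4911 -0.0136  0.057 ] ya -11.2 F [0.4 1.1 1.6] gap 0.0209 tilt [0.0002 0.0001]
```

View pics/c1.png

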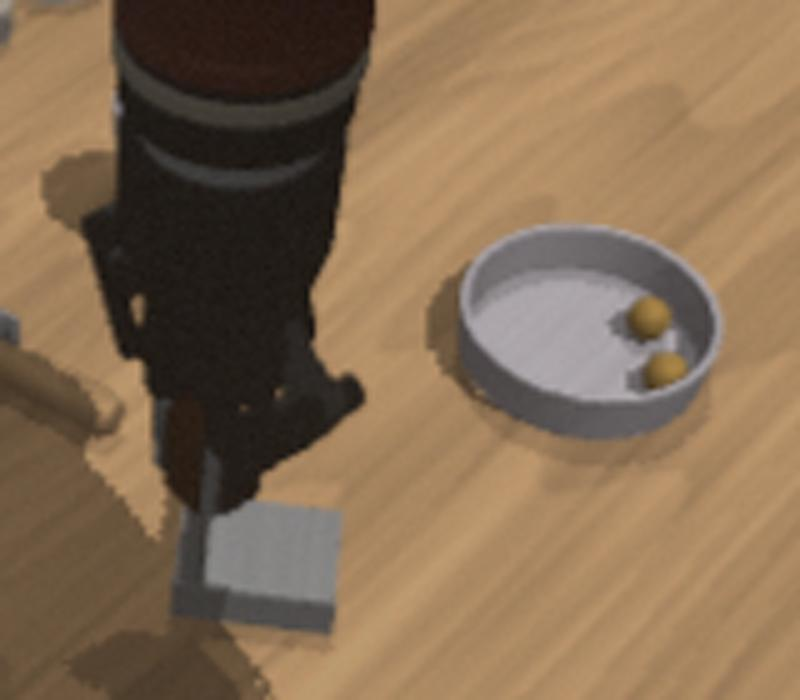

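The two balls are in the dish, at side (440,173) and (443,184), and the scoop is flat on the bench. I'll release it and rise.

Call:
arm_command --rows '[{"x": 0, "y": 0, "z": 0, "roll": 0, "hand": 0.024}, {"x": 0, "y": 0, "z": 0, "roll": 0, "hand": 0.03}, {"x": 0, "y": 0, "z": 0, "roll": 0, "hand": 0.04}, {"x": 0, "y": 0, "z": 0, "roll": 0, "hand": 0.05}, {"x": 0, "y": 0, "z": 0, "roll": 0, "hand": 0.06}, {"x": 0, "y": 0, "z": 0, "roll": 0, "hand": 0.06}, {"x": 0, "y": 0, "z": -0.01, "roll": 0, "hand": 0.06}, {"x": 0, "y": 0, "z": -0.035, "roll": 0, "hand": 0.06}, {"x": 0, "y": 0, "z": -0.07, "roll": 0, "hand": 0.06}, {"x": 0, "y": 0, "z": -0.11, "roll": 0, "hand": 0.06}]'

```text
time_s: 28.9
position: [0.4903, -0.0134, 0.1681]
tool_rot: [0.773, 0.634, -0.0, -0.001]
ft_force: [0.7, -1.5, -0.2]
finger_gap: 0.0602
```

```bash
python3 -c "
from mv import *
sh(tote(.134,0,.15),-11.3)
snap('side','side24')
crop('side24',140,90,470,330,'c1',2.4)
"
```

```text
shift [148.   36.1  18.1] mm roll 0.1 | t 28.9 pos [ 0.4903 -0.0134  0.1681] ya -11.2 F [ 0.7 -1.5 -0.2] gap 0.0602 tilt [-0.0011  0.0005]
```

View pics/c1.png

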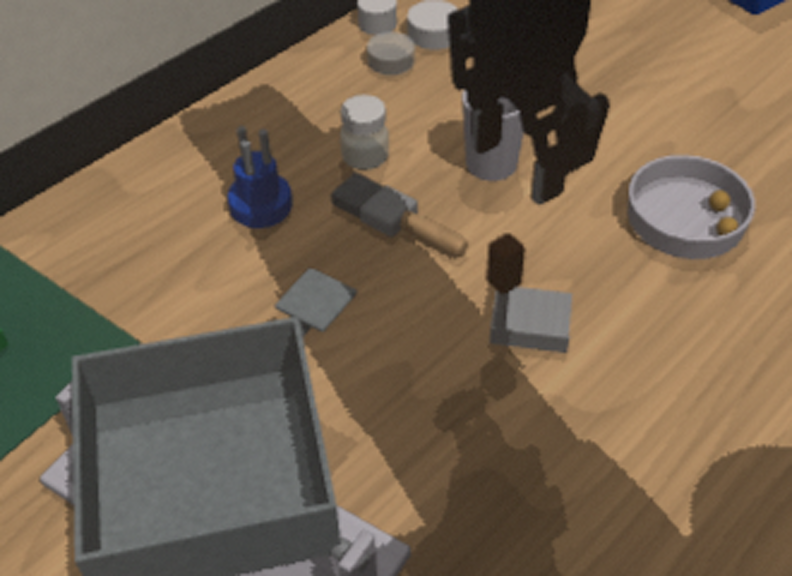

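The scoop stands on its own, with its grip at side (350,199), and the dish holds both balls. Since I levelled the tote for scooping, I'll press the tab again to leave the tote fully tipped, as the task asked.

Call:
arm_command --rows '[{"x": 0, "y": 0, "z": -0.01, "roll": 0, "hand": 0.03}, {"x": 0.02, "y": 0.005, "z": -0.02, "roll": 0, "hand": 0}, {"x": 0.055, "y": 0.015, "z": -0.02, "roll": 0, "hand": 0}, {"x": 0.09, "y": 0.024, "z": -0.01, "roll": 0, "hand": 0}, {"x": 0.125, "y": 0.033, "z": 0.0, "roll": 0, "hand": 0}, {"x": 0.142, "y": 0.038, "z": 0.02, "roll": 0, "hand": 0}, {"x": 0.142, "y": 0.038, "z": 0.04, "roll": 0, "hand": 0}, {"x": 0.142, "y": 0.038, "z": 0.054, "roll": 0, "hand": 0}, {"x": 0.142, "y": 0.038, "z": 0.06, "roll": 0, "hand": 0}, {"x": 0.142, "y": 0.038, "z": 0.065, "roll": 0, "hand": 0}]'

```text
time_s: 29.95
position: [0.5556, 0.1177, 0.1019]
tool_rot: [0.773, 0.634, -0.0, 0.0]
ft_force: [-3.9, -2.7, 6.2]
finger_gap: 0.0003
```

Call:
arm_command --rows '[{"x": 0, "y": 0, "z": 0.004, "roll": 0, "hand": 0}, {"x": 0, "y": 0, "z": 0.008, "roll": 0, "hand": 0}, {"x": 0, "y": 0, "z": 0.012, "roll": 0, "hand": 0}, {"x": -0.001, "y": 0, "z": 0.016, "roll": 0, "hand": 0}, {"x": -0.001, "y": 0, "z": 0.02, "roll": 0, "hand": 0}, {"x": -0.002, "y": 0.001, "z": 0.024, "roll": 0, "hand": 0}, {"x": -0.002, "y": 0.001, "z": 0.028, "roll": 0, "hand": 0}, {"x": -0.003, "y": 0.001, "z": 0.032, "roll": 0, "hand": 0}, {"x": -0.003, "y": 0.001, "z": 0.034, "roll": 0, "hand": 0}, {"x": -0.003, "y": 0.001, "z": 0.036, "roll": 0, "hand": 0}]'

```text
time_s: 30.95
position: [0.5582, 0.1137, 0.0677]
tool_rot: [0.773, 0.634, 0.001, 0.002]
ft_force: [1.9, -5.0, 4.9]
finger_gap: 0.0003
```

Call:
arm_command --rows '[{"x": -0.001, "y": 0, "z": 0.001, "roll": 0, "hand": 0}, {"x": -0.001, "y": 0, "z": 0.002, "roll": 0, "hand": 0}, {"x": -0.001, "y": 0, "z": 0.003, "roll": 0, "hand": 0}, {"x": -0.001, "y": 0, "z": 0.004, "roll": 0, "hand": 0}, {"x": -0.001, "y": 0, "z": 0.005, "roll": 0, "hand": 0}, {"x": -0.001, "y": 0, "z": 0.005, "roll": 0, "hand": 0}, {"x": -0.001, "y": 0, "z": 0.005, "roll": 0, "hand": 0}, {"x": -0.001, "y": 0, "z": 0.005, "roll": 0, "hand": 0}, {"x": -0.001, "y": 0, "z": 0.005, "roll": 0, "hand": 0}, {"x": -0.001, "y": 0, "z": 0.005, "roll": 0, "hand": 0}]'

```text
time_s: 31.95
position: [0.5584, 0.1134, 0.0649]
tool_rot: [0.773, 0.634, 0.002, 0.002]
ft_force: [-2.8, -5.1, 23.8]
finger_gap: -0.0
```

The force reads 24 N, so it's at the stop. I'll rise straight up, clear of everything.

Call:
arm_command --rows '[{"x": 0, "y": 0, "z": -0.01, "roll": 0, "hand": 0}, {"x": 0, "y": 0, "z": -0.04, "roll": 0, "hand": 0}, {"x": 0, "y": 0, "z": -0.08, "roll": 0, "hand": 0}, {"x": 0, "y": 0, "z": -0.11, "roll": 0, "hand": 0}, {"x": 0, "y": 0, "z": -0.14, "roll": 0, "hand": 0}, {"x": 0, "y": 0, "z": -0.15, "roll": 0, "hand": 0}, {"x": 0, "y": 0, "z": -0.15, "roll": 0, "hand": 0}, {"x": 0, "y": 0, "z": -0.15, "roll": 0, "hand": 0}, {"x": 0, "y": 0, "z": -0.15, "roll": 0, "hand": 0}, {"x": 0, "y": 0, "z": -0.15, "roll": 0, "hand": 0}]'

```text
time_s: 32.95
position: [0.5555, 0.1142, 0.2094]
tool_rot: [0.773, 0.634, -0.001, -0.001]
ft_force: [0.3, -0.5, -0.3]
finger_gap: 0.0
```

```bash
python3 -c "
from mv import *
sh(tote(.134,0,.15),-11.3)
snap('side','side25');snap('top','top25')
"
```

```text
shift [10.1 -2.8 59.4] mm roll 0.1 | t 32.95 pos [0.5555 0.1142 0.2094] ya -11.2 F [ 0.3 -0.5 -0.3] gap 0.0 tilt [-0.0023  0.0002]
```

View pics/side25.png

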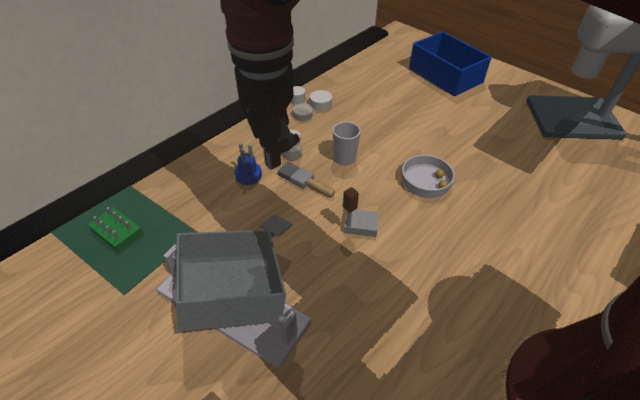

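View pics/top25.png

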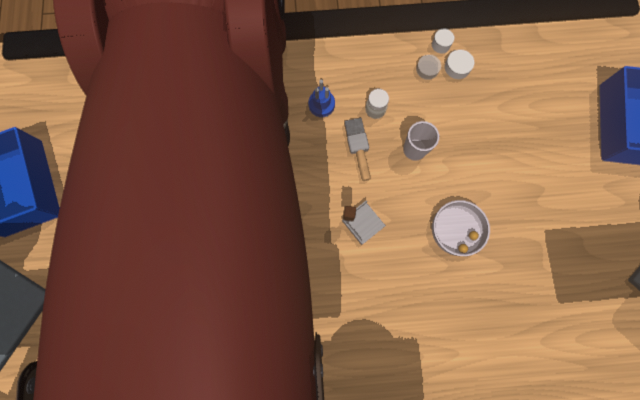

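The final pictures show the tote tipped and empty. Both balls are at rest in the dish (top (474,236) and (463,248)), the scoop stands clear of it (top (362,222)), and the arm touches nothing.

```bash
python3 -c "
from h import *
print(finish_job())"
```

```text
the job is handed in; nothing more can be done
None
```

The job is handed in at about 33 s. Both balls are at rest in the wide dish, and the scoop stands upright on the bench, clear of the dish and released. The tote is tipped and empty, and the arm touches nothing.

- **Tipping:** I pressed the tab to its stop (32 N on the tab) and both balls rolled together into the low corner.
- **Scooping:** The tool cannot tilt, so the level pan could not lie on the 16° floor. I pressed the tote's rear rim down until the tote was nearly level; the balls stayed in the corner. I then slid the scoop under them, lifted them out and rolled them into the dish in one motion. The fingers stayed away from the balls in every picture.
- **Extra step:** After setting the scoop down I pressed the tab to its stop again, so the tote ends tipped as you asked.
- **Checks that disagreed:** The fingertips were about 35 mm shorter than the stated tool data, so I worked from the pictures and forces instead. I also tried to tilt the scoop in the grip against the tote's rear rim. It did not turn, and this pushed the tote slightly closer to level.

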